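# Ready the stage plate and load the reference disc

## Robot

A 6-joint arm with a two-finger parallel gripper is mounted at the origin on the work surface. World frame = base frame: x ahead of the robot, y to its left, z up, the work surface at z = 0. Lengths are in mm, angles in degrees, forces in N, time in s.
With the tool pointing down it reaches from about 300 to 850 mm from the base axis. Payload 4.2 kg.
Tool frame: the origin (TCP) lies midway between the tips of the shut fingers; the grasp point (between the pads) lies 19 mm behind it; z points along the fingers, y is the direction in which the jaws open and shut (so a half turn about z gives the same grasp; the last joint's range is limited). The gripper opens to 91 mm and grips with 3 to 60 N. Pads are 32 mm wide; open, the fingers measure 118 mm over their backs; the gripper's body (76 mm by 178 mm) begins 60 mm behind the grasp point.
Start: joints at [-67.552, 18.312, 89.639, -0, 72.044, -1.146], TCP at [230.154, -526.946, 213.976] pointing down, gripper open.
Joint ranges: [-177.97, 177.97], [-48.28, 115.42], [12.27, 149.76], [-77.06, 257.06], [2.81, 150.46], [-146.56, 146.56]. Speed limits (degrees/s): [147.25, 147.25, 180, 180, 180, 180].

## Interface

Orientations are given as [roll, pitch, yaw] about the fixed x, y, z axes, in that order (R = Rz(yaw) Ry(pitch) Rx(roll)).
In Python, from workcell import env gives the robot as it stands.
- The arm moves only by the shell command python3 -m jog 'ROWS' [FORCE]. ROWS is JSON, a list of rows, each an object of numbers: "dx", "dy", "dz": the shift along the world's x, y, z in m; "wx", "wy", "wz": the turn, a rotation vector about the world's x, y, z in rad; "grip": the gripper's target within -1 to 1 (shut at 1, half-way at 0, fully open at -1). In form: [{"dx": .., "dy": .., "dz": .., "wx": .., "wy": .., "wz": .., "grip": ..}, ...]. A call has 1 to 10 rows; each row shifts and turns the commanded pose from where the row before left it; what a row does not reach is not made up. A row lasts 1/10 s, in which the tool goes at most 50 mm and 8.59 degrees, less where a joint would pass 70% of its speed; a pose out of reach is approached as far as the arm can. A call with a gripper value outside its range is refused whole. The fingers move at their own pace and stop on an object; FORCE is the grip in N (left out, the last holds). Time passes only in rows, so rows that do not move let the fingers close. It gives the time, the measured TCP pose, the force and the opening at its end, in the units of the state.
- env.state(): the state, without advancing time (a new reading comes with each control period).
- env.grab_frame(name): name is "scene" or "top"; returns the picture (400x640x3 uint8, red, green, blue); there is no depth.
- env.get_calibration(name): a dict with "fx", "fy", "cx", "cy" (pixels), "k1" (the pictures are not rectified: a ray, as slopes to the right and down, at radius r is drawn at 1 + k1 r^2 times it, then the intrinsics apply), "R" (3x3) and "t" (3): a world point X has camera coordinates R X + t. Camera axes: x right, y down, z forward; pixel columns grow to the right and rows downward; lengths in mm; the calibration is good to about 2 mm. A picture is of the moment at which its call begins. get_calibration takes no time and is no camera call.
- env.job_done(): hands the job in, once; it reports no verdict.
The state is a dict: "time_s": time; "qpos": joint angles; "qvel": joint speeds; "effort": joint torques, N m; "ee_pos": TCP position; "ee_rot": TCP orientation; "force": force on the tool from outside, world axes, zero at the start; "torque": the same for the moment, N m; "gripper_width": finger opening in mm.
Only numpy, scipy, OpenCV 4.12 (cv2) and the standard library are available. Lean on these libraries where they do the work, as an engineer would, in place of code of your own. Each camera call takes 0.05 s, during which the arm holds its last target. There are 200 camera calls.

## Task

Ready the metrology stage for its reference disc: clear both transport clamps off the stage plate and lay them flat in the empty tray, then push every pin from the rack fully home in a hole of its own in the stage plate (any of the six), and last set the reference disc flat on the plate, centred on the dark inlay between the pins. If something gets shifted, find it again or put it back, and leave the other things on the bench where they are.

Things in the scene. Friction and masses are not known exactly. Their poses are not given: they have to be found in the camera images.
- plate_centre (a point): centre of the upper face of the fixed aluminium stage plate (220 x 220 x 30 mm, underside on the bench, upper face 30 mm above it), marked by a flush dark round inlay of 84 mm diameter. Its x and y axes are parallel to the plate's edges, z up; the plate may be turned a little.
- hole0 (a point): centre of the mouth, level with the plate's upper face, of one of the six like holes of the stage plate: round, 12 mm, through the whole 30 mm, its mouth chamfered by 3 mm; this one lies on a circle of 60 mm radius about the plate's centre, 0 degrees from the plate's x axis towards its y axis
- hole1 (a point): centre of the mouth, level with the plate's upper face, of one of the six like holes of the stage plate: round, 12 mm, through the whole 30 mm, its mouth chamfered by 3 mm; this one lies on a circle of 60 mm radius about the plate's centre, 60 degrees from the plate's x axis towards its y axis
- hole2 (a point): centre of the mouth, level with the plate's upper face, of one of the six like holes of the stage plate: round, 12 mm, through the whole 30 mm, its mouth chamfered by 3 mm; this one lies on a circle of 60 mm radius about the plate's centre, 120 degrees from the plate's x axis towards its y axis
- hole3 (a point): centre of the mouth, level with the plate's upper face, of one of the six like holes of the stage plate: round, 12 mm, through the whole 30 mm, its mouth chamfered by 3 mm; this one lies on a circle of 60 mm radius about the plate's centre, 180 degrees from the plate's x axis towards its y axis
- hole4 (a point): centre of the mouth, level with the plate's upper face, of one of the six like holes of the stage plate: round, 12 mm, through the whole 30 mm, its mouth chamfered by 3 mm; this one lies on a circle of 60 mm radius about the plate's centre, 240 degrees from the plate's x axis towards its y axis
- hole5 (a point): centre of the mouth, level with the plate's upper face, of one of the six like holes of the stage plate: round, 12 mm, through the whole 30 mm, its mouth chamfered by 3 mm; this one lies on a circle of 60 mm radius about the plate's centre, 300 degrees from the plate's x axis towards its y axis
- rack: fixed black plastic pin rack, 200 x 46 x 40 mm, origin at the centre of its underside, long along its x axis. Five square 13 mm slots, 34 mm deep, in a row 38 mm apart along x, the middle one at the rack's centre; pins stand upright in some of them
- pin0_mid (a point): centre (half-way up) of a steel locating pin, 70 g, absent in some starts (3 to 5 are there). All alike: 68 mm tall; shaft 10 mm across, 28 mm long, foot tapered over 6 mm to 5 mm; above its shoulder a head 20 mm across, 40 mm tall, to grip. z: its axis, up. The point is 34 mm above the foot, 6 mm above the shoulder. Starts upright in the rack, shoulder on the rack's top; fully home, the shoulder rests on the plate
- pin1_mid (a point): centre (half-way up) of a steel locating pin, 70 g, absent in some starts (3 to 5 are there). All alike: 68 mm tall; shaft 10 mm across, 28 mm long, foot tapered over 6 mm to 5 mm; above its shoulder a head 20 mm across, 40 mm tall, to grip. z: its axis, up. The point is 34 mm above the foot, 6 mm above the shoulder. Starts upright in the rack, shoulder on the rack's top; fully home, the shoulder rests on the plate
- pin2_mid (a point): centre (half-way up) of a steel locating pin, 70 g, absent in some starts (3 to 5 are there). All alike: 68 mm tall; shaft 10 mm across, 28 mm long, foot tapered over 6 mm to 5 mm; above its shoulder a head 20 mm across, 40 mm tall, to grip. z: its axis, up. The point is 34 mm above the foot, 6 mm above the shoulder. Starts upright in the rack, shoulder on the rack's top; fully home, the shoulder rests on the plate
- pin3_mid (a point): centre (half-way up) of a steel locating pin, 70 g, absent in some starts (3 to 5 are there). All alike: 68 mm tall; shaft 10 mm across, 28 mm long, foot tapered over 6 mm to 5 mm; above its shoulder a head 20 mm across, 40 mm tall, to grip. z: its axis, up. The point is 34 mm above the foot, 6 mm above the shoulder. Starts upright in the rack, shoulder on the rack's top; fully home, the shoulder rests on the plate
- pin4_mid (a point): centre (half-way up) of a steel locating pin, 70 g, absent in some starts (3 to 5 are there). All alike: 68 mm tall; shaft 10 mm across, 28 mm long, foot tapered over 6 mm to 5 mm; above its shoulder a head 20 mm across, 40 mm tall, to grip. z: its axis, up. The point is 34 mm above the foot, 6 mm above the shoulder. Starts upright in the rack, shoulder on the rack's top; fully home, the shoulder rests on the plate
- tray: fixed white open tray, 180 (x) x 130 (y) x 30 mm, walls and floor 5 mm thick, origin at the centre of its underside; empty at the start
- clampA_mid (a point): centre (half-way up) of one of two like transport clamps (0.2 kg): a flat dark steel bar 110 x 24 x 14 mm, long along its x axis, with an upright black grip block 20 x 20 mm in its middle that rises 34 mm above the bar; 48 mm tall in all, this point 24 mm above its underside. It starts lying on the plate, across two of the holes
- clampB_mid (a point): centre (half-way up) of one of two like transport clamps (0.2 kg): a flat dark steel bar 110 x 24 x 14 mm, long along its x axis, with an upright black grip block 20 x 20 mm in its middle that rises 34 mm above the bar; 48 mm tall in all, this point 24 mm above its underside. It starts lying on the plate, across two of the holes
- disc_mid (a point): centre (half-way up) of the reference disc (0.2 kg): an aluminium disc of 84 mm diameter and 10 mm thick with an upright black knob of 20 mm diameter and 36 mm tall on its centre; 46 mm tall in all, this point 23 mm above its underside, z up. It starts on the bench at one side, outside the rack or the tray
- wafer_box: bystander: round white wafer box, 90 mm diameter, 34 mm tall, no knob, on the bench; origin at the centre of its underside
- solvent: bystander: small bottle, 44 mm diameter, 90 mm tall; origin at the centre of its underside
- gauge_case: bystander: closed wooden case 60 x 110 x 30 mm; origin at the centre of its underside
- driver: bystander: screwdriver 150 mm long lying on the bench near the robot; origin under its middle
- loupe: bystander: black loupe, 40 mm diameter, 40 mm tall; origin at the centre of its underside
- tape_roll: bystander: blue roll, 60 mm diameter, 20 mm tall; origin at the centre of its underside

How it is judged:
By the outcome, as a careful person would: the job done as asked, in the order asked, and still so for the second after the job is handed in, with the robot touching nothing.
Of pin0, pin1, pin2, pin3, pin4 only 3 to 5 are there at a start; the rules pass over those that are not, and their reading is None.
At some moment in a run one of disc, clampA, clampB may be knocked a few centimetres aside while the robot is not near it.
It also fails if it takes over 210 s, if anything falls off the work surface, if the arm or the gripper's body presses on something with over 40 N, if the wrist force passes 120 N, or if a joint passes its speed limit or range.

## Working session

There is one attempt and no reset: what is moved stays moved. The work goes in short steps, Python scripts to look and compute and a shell command to move; the robot and the scene stay as the last step left them, time stands still between calls to the robot, and variables do not carry over. Pictures are saved under pics/ and viewed, about 12 in all and at most 16, crops included, and the job is handed in when it is done.

```bash
ls; mkdir -p pics
cat > h.py <<'E'
from workcell import env
import numpy as np, cv2
def snap(cam,name,crop=None,s=1):
    im=np.array(env.grab_frame(cam)); 
    cv2.imwrite(f'pics/{name}_raw.png',im[:,:,::-1])
    o=im[:,:,::-1]
    if crop: x0,y0,x1,y1=crop; o=o[y0:y1,x0:x1]
    o=cv2.resize(o,None,fx=s,fy=s,interpolation=cv2.INTER_CUBIC)
    cv2.imwrite(f'pics/{name}.png',o); return im
def proj(cam,P):
    c=env.get_calibration(cam); X=np.atleast_2d(P)@np.array(c['R']).T+np.array(c['t'])
    m=X[:,:2]/X[:,2:]; r2=(m**2).sum(1,keepdims=True); m=m*(1+c['k1']*r2)
    return m*[c['fx'],c['fy']]+[c['cx'],c['cy']]
def back(cam,uv,z):
    c=env.get_calibration(cam); d=(np.atleast_2d(uv).astype(float)-[c['cx'],c['cy']])/[c['fx'],c['fy']]
    m=d.copy()
    for _ in range(20): m=d/(1+c['k1']*(m**2).sum(1,keepdims=True))
    R=np.array(c['R']);t=np.array(c['t']); o=-R.T@t
    r=np.c_[m,np.ones(len(m))]@R
    return o+r*((z-o[2])/r[:,2:])
E
python3 - <<'E'
from h import *
snap('top','t0',None,1.25); snap('scene','s0',None,1.25)
for c in('top','scene'):
    k=env.get_calibration(c); print(c,k, -np.array(k['R']).T@np.array(k['t']))
print(env.state())
E
```

```text
pics
top {'fx': 491.842275988818, 'fy': 491.842275988818, 'cx': 319.4794610851664, 'cy': 195.555440777825, 'k1': 0.04379459572313169, 'R': array([[-0.07440699, -0.99721138, -0.00575056],
       [-0.97663064,  0.07403489, -0.20177073],
       [ 0.20163381, -0.00939698, -0.9794159 ]]), 't': array([  27.9734695 ,  573.22260173, 1157.06391861])} [ 328.60497044   -3.67010769 1249.06720459]
scene {'fx': 405.5317006612111, 'fy': 405.5317006612111, 'cx': 325.1562441025755, 'cy': 197.9047908137935, 'k1': -0.08901771591904029, 'R': array([[-0.68906215,  0.72467473,  0.00631515],
       [ 0.49462878,  0.47665442, -0.72673443],
       [-0.52965622, -0.49764154, -0.6868895 ]]), 't': array([ 403.37735259, -237.82799335, 1626.91955741])} [1257.29670516  630.66714148  942.12878161]
{'time_s': 0.1, 'qpos': array([-6.75513307e+01,  1.83467918e+01,  8.97006315e+01, -4.37663766e-04,
        7.20426457e+01, -1.14348369e+00]), 'qvel': array([ 0.08051373, -0.11995754, -0.0615228 , -0.03708858, -0.11129679,
        0.08073262]), 'effort': array([ 6.73611212e-04, -4.13331199e+01, -2.32509649e+01,  7.29086087e-02,
        4.21907112e-02, -6.53818734e-05]), 'ee_pos': array([ 229.9750635 , -526.50913331,  213.20800245]), 'ee_rot': array([-1.79909941e+02, -1.38138804e-03,  2.35922872e+01]), 'force': array([-0.06037279,  0.0533169 , -0.82236804]), 'torque': array([ 0.00831135,  0.05732657, -0.01276731]), 'gripper_width': 91.17608300458106}
```

View pics/t0.png

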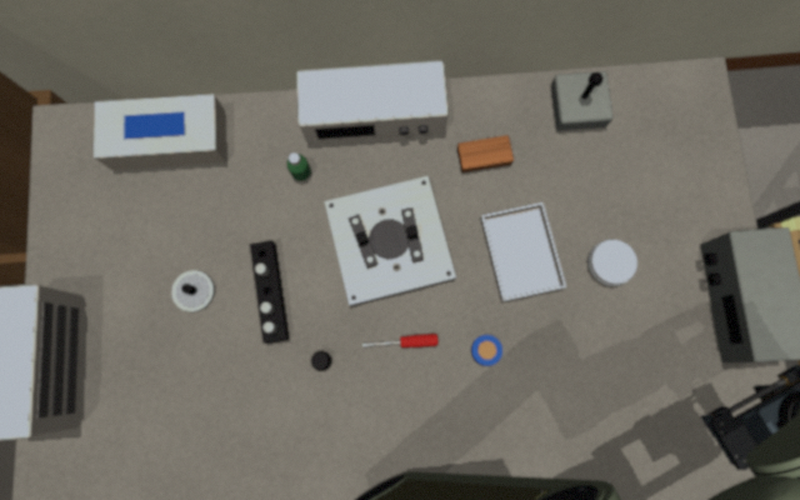

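View pics/s0.png

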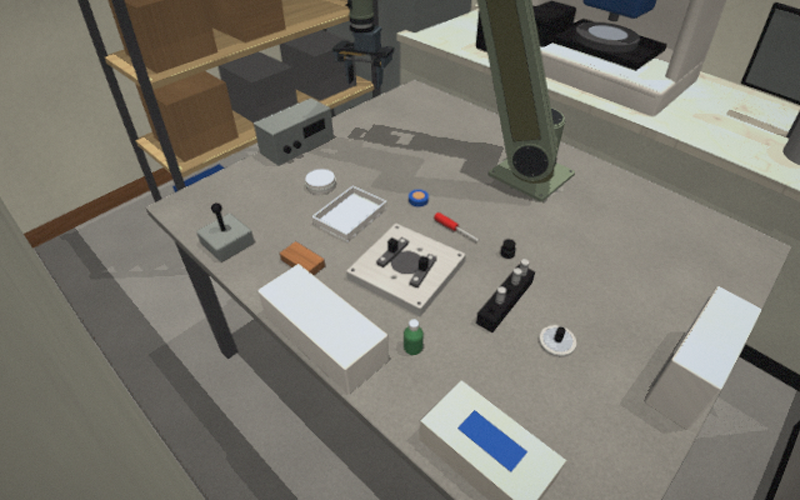

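The top view (1.25x) shows the plate at about (390,240), with clamps at (362,240) and (410,232). The rack is at (268,290) with 3 pins at (261,269), (266,308) and (268,327). The tray is at (523,252) and the disc at (192,291). The scene view agrees. Next I'll measure these.

```bash
cat >> h.py <<'E'
def blob(im,roi,f):
    x0,y0,x1,y1=roi; m=np.zeros(im.shape[:2],np.uint8); m[y0:y1,x0:x1]=f(im[y0:y1,x0:x1].astype(int)).astype(np.uint8)*255
    cs,_=cv2.findContours(m,cv2.RETR_EXTERNAL,cv2.CHAIN_APPROX_NONE); return max(cs,key=cv2.contourArea)[:,0,:].astype(float)
def rect(im,roi,f,z,cam='top'):
    p=back(cam,blob(im,roi,f),z)[:,:2].astype(np.float32); return cv2.minAreaRect(p)
E
python3 - <<'E'
from h import *
im=cv2.imread('pics/t0_raw.png')[:,:,::-1]
br=lambda a:a.min(2)>150
dk=lambda a:a.max(2)<60
print(im[200,290],im[200,340],im[170,280],im[290//1,300],im[200,415])
print('plate',rect(im,(255,135,370,250),br,30))
print('tray',rect(im,(380,155,455,245),br,30))
print('rack',rect(im,(195,188,235,280),lambda a:a.max(2)<70,40))
print('disc',rect(im,(130,210,175,255),br,10))
for n,(u,v) in {'inlay':(389,239)}.items(): print(n,back('top',(u/1.25,v/1.25),30))
a=cv2.resize(im[130:255,250:375],None,fx=4.6,fy=4.6,interpolation=cv2.INTER_CUBIC)
b=cv2.resize(im[185:285,130:240],None,fx=2,fy=2,interpolation=cv2.INTER_CUBIC)
o=np.zeros((590,800,3),np.uint8); o[:a.shape[0],:a.shape[1]]=a; o[:b.shape[0],580:580+b.shape[1]]=b[:,:220]
cv2.imwrite('pics/c0.png',o[:,:,::-1])
E
```

```text
[80 78 77] [175 183 180] [178 184 180] [125 121 110] [175 183 193]
plate ((593.7567138671875, 5.193275451660156), (218.7073211669922, 219.7254180908203), 10.122207641601562)
tray ((548.1298828125, -257.17999267578125), (177.205810546875, 117.26737213134766), 8.10719108581543)
rack ((503.3547058105469, 248.05874633789062), (202.13983154296875, 51.12764358520508), 6.181280612945557)
disc ((520.8193359375, 409.4638366699219), (77.65345001220703, 79.69390869140625), 89.36373901367188)
inlay [[592.40687367   4.72750627  30.        ]]
```

View pics/c0.png

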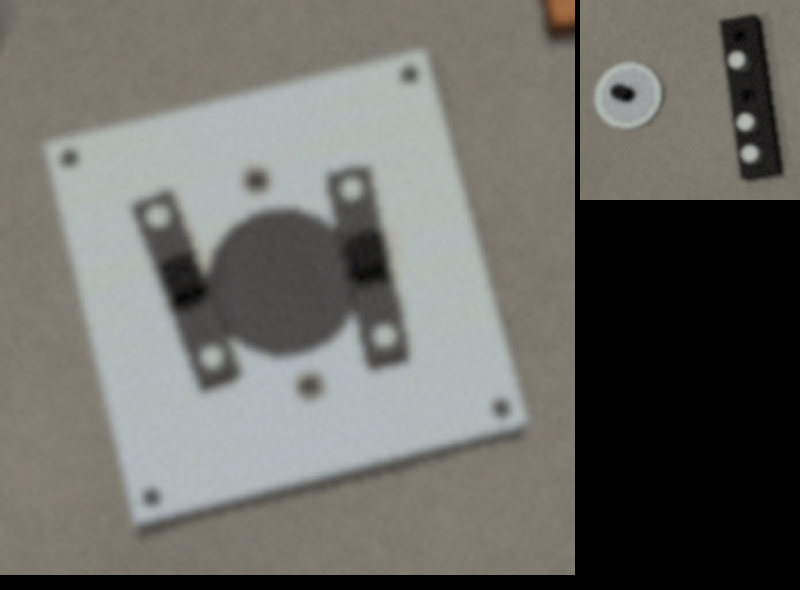

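Run:
```python
from h import *
f=lambda u,v,z:back('top',(250+u/4.6,130+v/4.6),z)[0]
g=lambda u,v,z:back('top',(130+(u-580)/2,185+v/2),z)[0]
pc=np.array([593.1,5.0])
for n,uv in dict(h0=(257,180),h3=(309,385)).items():
    d=f(*uv,30)[:2]-pc; print(n,d,np.hypot(*d),np.degrees(np.arctan2(*d[::-1])))
for n,(a,b) in dict(L=((158,216),(212,358)),R=((352,190),(385,335))).items():
    p,q=f(*a,44)[:2],f(*b,44)[:2]; print(n,(p+q)/2,np.degrees(np.arctan2(*(p-q)[::-1])),np.hypot(*(p-q)))
P=[g(*uv,80)[:2] for uv in((737,60),(746,122),(750,154))]; print('pins',P, [np.hypot(*(P[i]-P[0])) for i in(1,2)],np.degrees(np.arctan2(*(P[0]-P[2])[::-1])))
s=lambda u,v,z:back('scene',(u/1.25,v/1.25),z)[0][:2]
print('scene: pins',s(525,265,80),s(517,272,80),s(501,293,80),'disc',s(558,340,10),'knob',s(560,330,46),'inlay',s(406,262,30))
```

```text
h0 [57.95891526  9.22494647] 58.688461349619516 9.043541807910483
h3 [-59.47306071 -11.13133562] 60.50579792787177 -169.39883201579173
L [590.56886782  57.34576002] 16.728936506843002 84.73066287655226
R [596.64746731 -43.41628232] 8.014120186768961 82.99368390980173
pins [array([541.8447357 , 254.80888451]), array([466.46821214, 246.25203765]), array([428.40107106, 242.64385294])] [np.float64(75.86066129236227), np.float64(114.0940534737481)] 6.120673161279092
scene: pins [439.37376297 253.8746542 ] [472.27043739 253.23548844] [552.78131222 264.7717692 ] disc [521.61686971 413.9702526 ] knob [523.23044857 411.0567142 ] inlay [593.95423183   6.30975846]
```

```bash
python3 -m jog '[{"dx":0.0244,"dy":0.0322,"wz":0.13,"grip":-0.2},{"dx":0.0244,"dy":0.0322,"wz":0.13,"grip":-0.2},{"dx":0.0244,"dy":0.0322,"wz":0.13,"grip":-0.2},{"dx":0.0244,"dy":0.0322,"wz":0.13,"grip":-0.2},{"dx":0.0244,"dy":0.0322,"wz":0.13,"grip":-0.2},{"dx":0.0244,"dy":0.0322,"wz":0.13,"grip":-0.2},{"dx":0.0244,"dy":0.0322,"wz":0.13,"grip":-0.2},{"dx":0.0244,"dy":0.0322,"wz":0.13,"grip":-0.2}]' 20
python3 -m jog '[{"dx":0.0244,"dy":0.0322,"wz":0.13},{"dx":0.0244,"dy":0.0322,"wz":0.13},{"dx":0.0244,"dy":0.0322},{"dx":0.0244,"dy":0.0322},{"dx":0.0244,"dy":0.0322},{"dx":0.0244,"dy":0.0322},{"dx":0.0244,"dy":0.0322,"dz":-0.03},{"dz":-0.04},{}]'
python3 -c "
from h import *
snap('top','t1',(235,120,385,255),4)"
```

```text
invalid input
invalid input
```

View pics/t1.png

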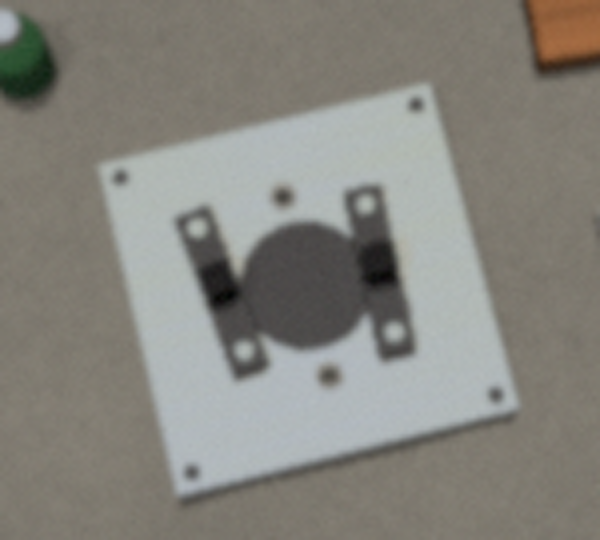

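The picture is unchanged because both moves were refused. The rows probably need all seven keys.

```bash
python3 -m jog '[{"dx":0.0244,"dy":0.0322,"dz":0,"wx":0,"wy":0,"wz":0.13,"grip":-0.2},{"dx":0.0244,"dy":0.0322,"dz":0,"wx":0,"wy":0,"wz":0.13,"grip":-0.2},{"dx":0.0244,"dy":0.0322,"dz":0,"wx":0,"wy":0,"wz":0.13,"grip":-0.2},{"dx":0.0244,"dy":0.0322,"dz":0,"wx":0,"wy":0,"wz":0.13,"grip":-0.2},{"dx":0.0244,"dy":0.0322,"dz":0,"wx":0,"wy":0,"wz":0.13,"grip":-0.2},{"dx":0.0244,"dy":0.0322,"dz":0,"wx":0,"wy":0,"wz":0.13,"grip":-0.2},{"dx":0.0244,"dy":0.0322,"dz":0,"wx":0,"wy":0,"wz":0.13,"grip":-0.2},{"dx":0.0244,"dy":0.0322,"dz":0,"wx":0,"wy":0,"wz":0.13,"grip":-0.2}]' 20
```

```text
time_s: 0.95
ee_pos: [426.0, -267.8, 213.8]
ee_rot: [-180.0, -0.0, 83.5]
force: [0.4, -0.7, 0.9]
gripper_width: 54.7
```

```bash
python3 -m jog '[{"dx":0.0244,"dy":0.032,"dz":0,"wx":0,"wy":0,"wz":0.1265,"grip":-0.2},{"dx":0.0244,"dy":0.032,"dz":0,"wx":0,"wy":0,"wz":0.1265,"grip":-0.2},{"dx":0.0244,"dy":0.032,"dz":0,"wx":0,"wy":0,"wz":0,"grip":-0.2},{"dx":0.0244,"dy":0.032,"dz":0,"wx":0,"wy":0,"wz":0,"grip":-0.2},{"dx":0.0244,"dy":0.032,"dz":-0.01,"wx":0,"wy":0,"wz":0,"grip":-0.2},{"dx":0.0244,"dy":0.032,"dz":-0.03,"wx":0,"wy":0,"wz":0,"grip":-0.2},{"dx":0.0244,"dy":0.032,"dz":-0.03,"wx":0,"wy":0,"wz":0,"grip":-0.2},{"dx":0,"dy":0,"dz":-0.03,"wx":0,"wy":0,"wz":0,"grip":-0.2},{"dx":0,"dy":0,"dz":0,"wx":0,"wy":0,"wz":0,"grip":-0.2}]' 20
python3 - <<'E'
from h import *
print(env.state()['ee_pos'],env.state()['ee_rot'])
snap('top','t2',(235,120,385,255),3); snap('scene','s2',(250,150,400,270),3)
o=np.vstack([cv2.imread('pics/t2.png')[:405,:450]]);b=cv2.imread('pics/s2.png')
w=np.zeros((405,800,3),np.uint8);w[:405,:400]=o[:,25:425];w[:360,400:800]=b[:,:400];cv2.imwrite('pics/c2.png',w)
E
```

```text
time_s: 1.85
ee_pos: [593.0, -44.3, 109.5]
ee_rot: [-179.4, -0.1, 97.8]
force: [-1.5, -0.1, -0.2]
gripper_width: 54.5
[592.95747566 -44.27273229 109.49959143] [-1.79420918e+02 -1.23145007e-01  9.77949276e+01]
```

View pics/c2.png

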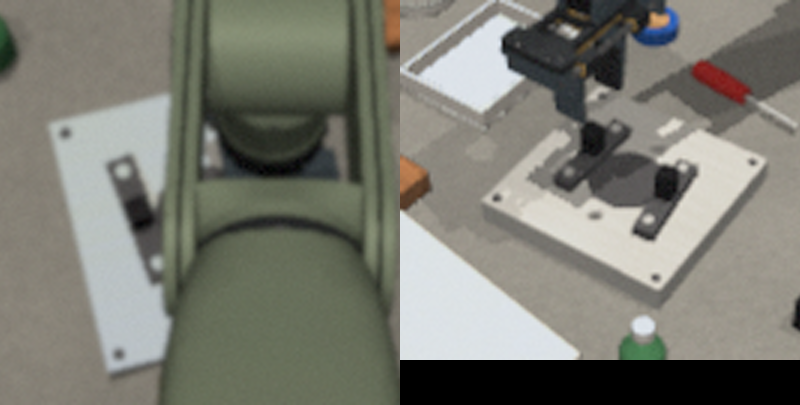

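The left panel is the top view, where the arm hides the R clamp and the L clamp is unmoved. The right panel is the scene view: the open fingers hover over the R clamp's block at (592,135), with the jaws along the bar. I'll descend and grip.

```bash
python3 -m jog '[{"dx":0.003,"dy":0.001,"dz":-0.02,"wx":0,"wy":0,"wz":0,"grip":-0.2},{"dx":0,"dy":0,"dz":-0.02,"wx":0,"wy":0,"wz":0,"grip":-0.2},{"dx":0,"dy":0,"dz":-0.017,"wx":0,"wy":0,"wz":0,"grip":-0.2},{"dx":0,"dy":0,"dz":0,"wx":0,"wy":0,"wz":0,"grip":-0.2},{"dx":0,"dy":0,"dz":0,"wx":0,"wy":0,"wz":0,"grip":-0.2}]' 20
python3 -m jog '[{"dx":0,"dy":0,"dz":0,"wx":0,"wy":0,"wz":0,"grip":1},{"dx":0,"dy":0,"dz":0,"wx":0,"wy":0,"wz":0,"grip":1},{"dx":0,"dy":0,"dz":0,"wx":0,"wy":0,"wz":0,"grip":1},{"dx":0,"dy":0,"dz":0,"wx":0,"wy":0,"wz":0,"grip":1},{"dx":0,"dy":0,"dz":0,"wx":0,"wy":0,"wz":0,"grip":1},{"dx":0,"dy":0,"dz":0,"wx":0,"wy":0,"wz":0,"grip":1},{"dx":0,"dy":0,"dz":0,"wx":0,"wy":0,"wz":0,"grip":1}]' 25
python3 -m jog '[{"dx":0,"dy":0,"dz":0.02,"wx":0,"wy":0,"wz":0,"grip":1},{"dx":0,"dy":0,"dz":0.03,"wx":0,"wy":0,"wz":0,"grip":1},{"dx":0,"dy":0,"dz":0.03,"wx":0,"wy":0,"wz":0,"grip":1},{"dx":0,"dy":0,"dz":0,"wx":0,"wy":0,"wz":0,"grip":1},{"dx":0,"dy":0,"dz":0,"wx":0,"wy":0,"wz":0,"grip":1}]'
```

```text
time_s: 2.45
ee_pos: [599.9, -45.4, 59.2]
ee_rot: [179.8, 0.0, 97.6]
force: [-0.3, -0.4, 0.2]
gripper_width: 54.7
time_s: 3.15
ee_pos: [598.7, -44.6, 57.4]
ee_rot: [-180.0, -0.0, 97.7]
force: [-1.8, -0.7, 2.2]
gripper_width: 19.8
time_s: 3.65
ee_pos: [598.9, -44.5, 136.8]
ee_rot: [180.0, 0.0, 97.7]
force: [0.2, -0.5, -1.7]
gripper_width: 19.9
```

```bash
python3 -m jog '[{"dx":-0.0067,"dy":-0.034,"dz":0,"wx":0,"wy":0,"wz":0,"grip":1},{"dx":-0.0067,"dy":-0.034,"dz":0,"wx":0,"wy":0,"wz":0,"grip":1},{"dx":-0.0067,"dy":-0.034,"dz":0,"wx":0,"wy":0,"wz":0,"grip":1},{"dx":-0.0067,"dy":-0.034,"dz":0,"wx":0,"wy":0,"wz":0,"grip":1},{"dx":-0.0067,"dy":-0.034,"dz":0,"wx":0,"wy":0,"wz":0,"grip":1},{"dx":-0.0067,"dy":-0.034,"dz":0,"wx":0,"wy":0,"wz":0,"grip":1},{"dx":-0.0067,"dy":-0.034,"dz":-0.02,"wx":0,"wy":0,"wz":0,"grip":1},{"dx":0,"dy":0,"dz":-0.03,"wx":0,"wy":0,"wz":0,"grip":1},{"dx":0,"dy":0,"dz":0,"wx":0,"wy":0,"wz":0,"grip":1},{"dx":0,"dy":0,"dz":0,"wx":0,"wy":0,"wz":0,"grip":1}]'
python3 - <<'E'
from h import *
print(env.state()['ee_pos'])
snap('top','t3',(370,140,470,250),4); snap('scene','s3',(230,130,330,230),4)
cv2.imwrite('pics/c3.png',np.hstack([cv2.imread('pics/t3.png')[:400],cv2.imread('pics/s3.png')[:400]]))
E
```

```text
time_s: 4.65
ee_pos: [551.1, -281.8, 85.5]
ee_rot: [-179.8, -0.1, 97.7]
force: [0.6, -0.5, -1.4]
gripper_width: 20.0
[ 551.1216376  -281.76877362   85.51346276]
```

View pics/c3.png

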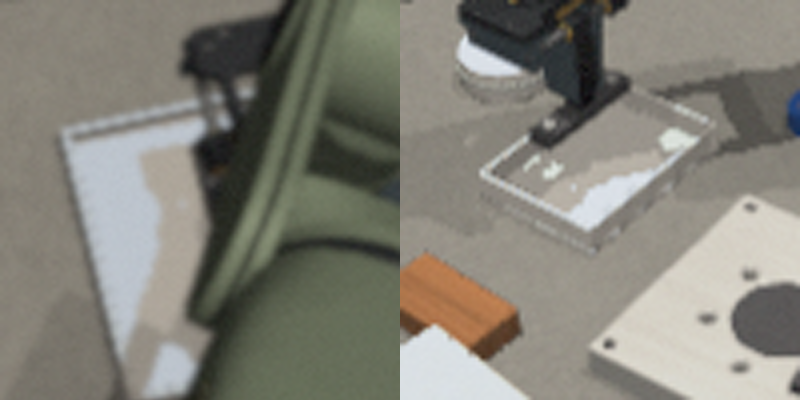

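The clamp hangs level over the far (-y) half of the tray, clear of the walls. Now I'll lower it and release.

```bash
python3 -m jog '[{"dx":0,"dy":0,"dz":-0.02,"wx":0,"wy":0,"wz":0,"grip":1},{"dx":0,"dy":0,"dz":-0.02,"wx":0,"wy":0,"wz":0,"grip":1},{"dx":0,"dy":0,"dz":-0.008,"wx":0,"wy":0,"wz":0,"grip":1},{"dx":0,"dy":0,"dz":-0.003,"wx":0,"wy":0,"wz":0,"grip":1},{"dx":0,"dy":0,"dz":-0.002,"wx":0,"wy":0,"wz":0,"grip":1},{"dx":0,"dy":0,"dz":0,"wx":0,"wy":0,"wz":0,"grip":1},{"dx":0,"dy":0,"dz":0,"wx":0,"wy":0,"wz":0,"grip":1}]'
python3 -m jog '[{"dx":0,"dy":0,"dz":0,"wx":0,"wy":0,"wz":0,"grip":-0.2},{"dx":0,"dy":0,"dz":0,"wx":0,"wy":0,"wz":0,"grip":-0.2},{"dx":0,"dy":0,"dz":0,"wx":0,"wy":0,"wz":0,"grip":-0.2},{"dx":0,"dy":0,"dz":0,"wx":0,"wy":0,"wz":0,"grip":-0.2},{"dx":0,"dy":0,"dz":0.02,"wx":0,"wy":0,"wz":0,"grip":-0.2},{"dx":0,"dy":0,"dz":0.04,"wx":0,"wy":0,"wz":0,"grip":-0.2},{"dx":0,"dy":0,"dz":0.04,"wx":0,"wy":0,"wz":0,"grip":-0.2}]'
```

```text
time_s: 5.45
ee_pos: [552.6, -282.8, 35.1]
ee_rot: [179.9, 0.1, 97.7]
force: [0.4, -0.5, -1.8]
gripper_width: 19.6
time_s: 6.15
ee_pos: [551.5, -282.3, 134.7]
ee_rot: [-179.9, -0.1, 97.7]
force: [1.8, -1.3, 0.7]
gripper_width: 55.1
```

```bash
python3 -m jog '[{"dx":0.0039,"dy":0.034,"dz":0,"wx":0,"wy":0,"wz":0.08,"grip":-0.2},{"dx":0.0039,"dy":0.034,"dz":0,"wx":0,"wy":0,"wz":0.077,"grip":-0.2},{"dx":0.0039,"dy":0.034,"dz":0,"wx":0,"wy":0,"wz":0,"grip":-0.2},{"dx":0.0039,"dy":0.034,"dz":0,"wx":0,"wy":0,"wz":0,"grip":-0.2},{"dx":0.0039,"dy":0.034,"dz":0,"wx":0,"wy":0,"wz":0,"grip":-0.2},{"dx":0.0039,"dy":0.034,"dz":0,"wx":0,"wy":0,"wz":0,"grip":-0.2},{"dx":0.0039,"dy":0.034,"dz":0,"wx":0,"wy":0,"wz":0,"grip":-0.2},{"dx":0.0039,"dy":0.034,"dz":0,"wx":0,"wy":0,"wz":0,"grip":-0.2},{"dx":0.0039,"dy":0.034,"dz":0,"wx":0,"wy":0,"wz":0,"grip":-0.2},{"dx":0.0039,"dy":0.034,"dz":-0.01,"wx":0,"wy":0,"wz":0,"grip":-0.2}]'
python3 - <<'E'
from h import *
print(env.state()['ee_pos'])
snap('top','t4',(290,140,470,250),2.2); snap('scene','s4',(230,110,400,270),3.2)
w=np.zeros((512,940,3),np.uint8);a=cv2.imread('pics/t4.png');b=cv2.imread('pics/s4.png');w[:a.shape[0],:a.shape[1]]=a;w[:512,396:396+544]=b
cv2.imwrite('pics/c4.png',w[:,:800] if 0 else cv2.resize(w,(800,436)))
E
```

```text
time_s: 7.15
ee_pos: [592.1, 58.9, 125.5]
ee_rot: [179.8, 0.0, 106.7]
force: [0.1, -0.4, 0.2]
gripper_width: 54.8
[592.14761544  58.87587069 125.51314378]
```

View pics/c4.png

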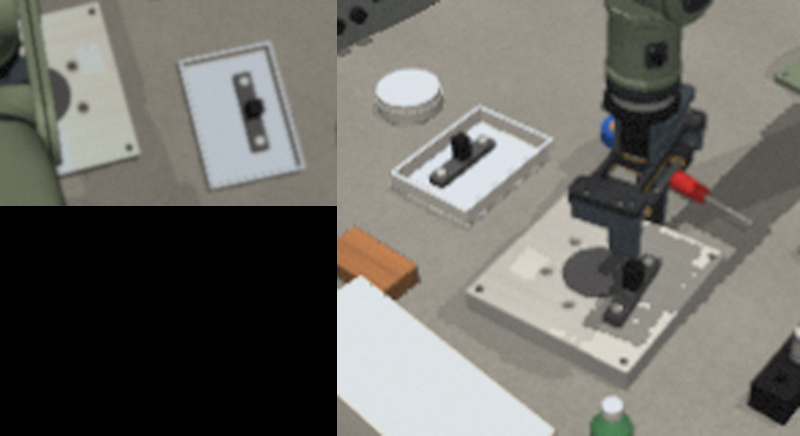

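The first clamp lies flat in the tray at about (253,108). The fingers are over the second clamp, which hasn't moved. I'll descend, grip and lift.

```bash
python3 -m jog '[{"dx":-0.001,"dy":-0.001,"dz":-0.025,"wx":0,"wy":0,"wz":0,"grip":-0.2},{"dx":0,"dy":0,"dz":-0.025,"wx":0,"wy":0,"wz":0,"grip":-0.2},{"dx":0,"dy":0,"dz":-0.018,"wx":0,"wy":0,"wz":0,"grip":-0.2},{"dx":0,"dy":0,"dz":0,"wx":0,"wy":0,"wz":0,"grip":1},{"dx":0,"dy":0,"dz":0,"wx":0,"wy":0,"wz":0,"grip":1},{"dx":0,"dy":0,"dz":0,"wx":0,"wy":0,"wz":0,"grip":1},{"dx":0,"dy":0,"dz":0,"wx":0,"wy":0,"wz":0,"grip":1},{"dx":0,"dy":0,"dz":0,"wx":0,"wy":0,"wz":0,"grip":1},{"dx":0,"dy":0,"dz":0,"wx":0,"wy":0,"wz":0,"grip":1},{"dx":0,"dy":0,"dz":0,"wx":0,"wy":0,"wz":0,"grip":1}]' 25
python3 -m jog '[{"dx":0,"dy":0,"dz":0.02,"wx":0,"wy":0,"wz":0,"grip":1},{"dx":0,"dy":0,"dz":0.03,"wx":0,"wy":0,"wz":0,"grip":1},{"dx":0,"dy":0,"dz":0.03,"wx":0,"wy":0,"wz":0,"grip":1},{"dx":0,"dy":0,"dz":0,"wx":0,"wy":0,"wz":0,"grip":1},{"dx":0,"dy":0,"dz":0,"wx":0,"wy":0,"wz":0,"grip":1}]'
```

```text
time_s: 8.25
ee_pos: [590.8, 56.4, 57.3]
ee_rot: [179.9, 0.0, 106.7]
force: [0.4, -1.2, 5.9]
gripper_width: 19.7
time_s: 8.75
ee_pos: [589.6, 56.4, 135.8]
ee_rot: [-180.0, -0.0, 106.7]
force: [-0.6, 0.1, -2.0]
gripper_width: 19.7
```

```bash
python3 -m jog '[{"dx":-0.0056,"dy":-0.0356,"dz":0,"wx":0,"wy":0,"wz":0,"grip":1},{"dx":-0.0056,"dy":-0.0356,"dz":0,"wx":0,"wy":0,"wz":0,"grip":1},{"dx":-0.0056,"dy":-0.0356,"dz":0,"wx":0,"wy":0,"wz":-0.05,"grip":1},{"dx":-0.0056,"dy":-0.0356,"dz":0,"wx":0,"wy":0,"wz":-0.05,"grip":1},{"dx":-0.0056,"dy":-0.0356,"dz":0,"wx":0,"wy":0,"wz":-0.05,"grip":1},{"dx":-0.0056,"dy":-0.0356,"dz":0,"wx":0,"wy":0,"wz":0,"grip":1},{"dx":-0.0056,"dy":-0.0356,"dz":0,"wx":0,"wy":0,"wz":0,"grip":1},{"dx":-0.0056,"dy":-0.0356,"dz":0,"wx":0,"wy":0,"wz":0,"grip":1},{"dx":0,"dy":0,"dz":0,"wx":0,"wy":0,"wz":0,"grip":1},{"dx":0,"dy":0,"dz":0,"wx":0,"wy":0,"wz":0,"grip":1}]'
python3 -m jog '[{"dx":0,"dy":0,"dz":-0.03,"wx":0,"wy":0,"wz":0,"grip":1},{"dx":0,"dy":0,"dz":-0.03,"wx":0,"wy":0,"wz":0,"grip":1},{"dx":0,"dy":0,"dz":-0.025,"wx":0,"wy":0,"wz":0,"grip":1},{"dx":0,"dy":0,"dz":-0.01,"wx":0,"wy":0,"wz":0,"grip":1},{"dx":0,"dy":0,"dz":-0.005,"wx":0,"wy":0,"wz":0,"grip":1},{"dx":0,"dy":0,"dz":-0.003,"wx":0,"wy":0,"wz":0,"grip":1},{"dx":0,"dy":0,"dz":0,"wx":0,"wy":0,"wz":0,"grip":1},{"dx":0,"dy":0,"dz":0,"wx":0,"wy":0,"wz":0,"grip":1}]'
```

```text
time_s: 9.75
ee_pos: [543.9, -228.4, 134.0]
ee_rot: [-179.8, -0.2, 98.0]
force: [0.5, -0.5, -2.5]
gripper_width: 19.9
time_s: 10.55
ee_pos: [546.0, -228.6, 34.3]
ee_rot: [179.9, 0.1, 98.1]
force: [-0.3, -1.1, -2.0]
gripper_width: 19.7
```

```bash
python3 -m jog '[{"dx":0,"dy":0,"dz":-0.0015,"wx":0,"wy":0,"wz":0,"grip":1},{"dx":0,"dy":0,"dz":0,"wx":0,"wy":0,"wz":0,"grip":1},{"dx":0,"dy":0,"dz":0,"wx":0,"wy":0,"wz":0,"grip":-0.2},{"dx":0,"dy":0,"dz":0,"wx":0,"wy":0,"wz":0,"grip":-0.2},{"dx":0,"dy":0,"dz":0,"wx":0,"wy":0,"wz":0,"grip":-0.2},{"dx":0,"dy":0,"dz":0,"wx":0,"wy":0,"wz":0,"grip":-0.2},{"dx":0,"dy":0,"dz":0.02,"wx":0,"wy":0,"wz":0,"grip":-0.2},{"dx":0,"dy":0,"dz":0.04,"wx":0,"wy":0,"wz":0,"grip":-0.2},{"dx":0,"dy":0,"dz":0.04,"wx":0,"wy":0,"wz":0,"grip":-0.2},{"dx":0,"dy":0,"dz":0.02,"wx":0,"wy":0,"wz":0,"grip":-0.2}]'
python3 -m jog '[{"dx":-0.0097,"dy":0.0392,"dz":0,"wx":0,"wy":0,"wz":0.14,"grip":-0.2},{"dx":-0.0097,"dy":0.0392,"dz":0,"wx":0,"wy":0,"wz":0.14,"grip":-0.2},{"dx":-0.0097,"dy":0.0392,"dz":0,"wx":0,"wy":0,"wz":0.14,"grip":-0.2},{"dx":-0.0097,"dy":0.0392,"dz":0,"wx":0,"wy":0,"wz":0.14,"grip":-0.2},{"dx":-0.0097,"dy":0.0392,"dz":0,"wx":0,"wy":0,"wz":0.14,"grip":-0.2},{"dx":-0.0097,"dy":0.0392,"dz":0,"wx":0,"wy":0,"wz":0.14,"grip":-0.2},{"dx":-0.0097,"dy":0.0392,"dz":0,"wx":0,"wy":0,"wz":0.14,"grip":-0.2},{"dx":-0.0097,"dy":0.0392,"dz":0,"wx":0,"wy":0,"wz":0.14,"grip":-0.2}]'
python3 -m jog '[{"dx":-0.0097,"dy":0.0392,"dz":0,"wx":0,"wy":0,"wz":0.14,"grip":-0.2},{"dx":-0.0097,"dy":0.0392,"dz":0,"wx":0,"wy":0,"wz":0.14,"grip":-0.2},{"dx":-0.0097,"dy":0.0392,"dz":0,"wx":0,"wy":0,"wz":0.136,"grip":-0.2},{"dx":-0.0097,"dy":0.0392,"dz":0,"wx":0,"wy":0,"wz":0,"grip":-0.2},{"dx":0,"dy":0,"dz":0,"wx":0,"wy":0,"wz":0,"grip":-0.2},{"dx":0,"dy":0,"dz":0,"wx":0,"wy":0,"wz":0,"grip":-0.2}]'
python3 - <<'E'
from h import *
snap('top','t5',(130,120,470,290),2.3)
s=snap('scene','s5')
E
```

```text
time_s: 11.55
ee_pos: [546.8, -229.1, 155.5]
ee_rot: [179.7, 0.2, 98.1]
force: [0.4, -0.5, 0.5]
gripper_width: 54.6
time_s: 12.35
ee_pos: [467.1, 86.7, 151.9]
ee_rot: [180.0, 0.0, 162.6]
force: [0.8, 0.4, -0.6]
gripper_width: 54.9
time_s: 12.95
ee_pos: [428.5, 242.4, 151.6]
ee_rot: [-180.0, -0.0, -173.8]
force: [0.5, 0.8, 0.5]
gripper_width: 54.4
```

View pics/t5.png

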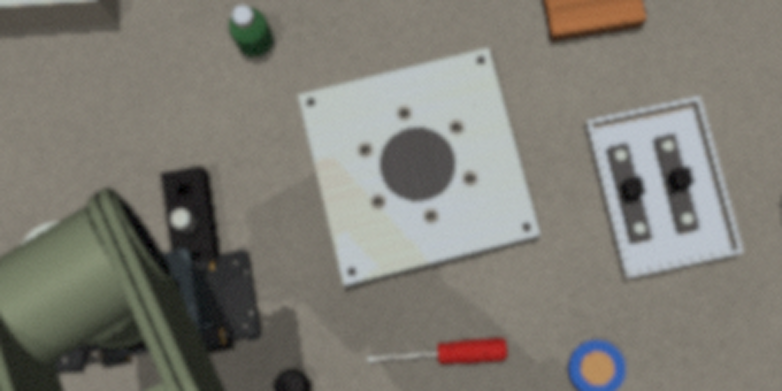

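Both clamps lie flat in the tray, at (630,190) and (680,180). All six holes and the inlay at (417,164) are visible, so I'll refine the plate pose.

Run:
```python
from h import *
im=cv2.imread('pics/t5_raw.png'); g=im.max(2).astype(float)
C=[]
for u,v in [(404,113),(365,150),(378,202),(431,216),(470,178),(456,127)]:
    x,y=int(round(130+u/2.3)),int(round(120+v/2.3)); w=g[y-4:y+5,x-4:x+5]; d=np.clip(w.max()-25-w,0,None)
    yy,xx=np.mgrid[-4:5,-4:5]; C.append((x+(d*xx).sum()/d.sum(),y+(d*yy).sum()/d.sum()))
H=back('top',C,30)[:,:2]; c=H.mean(0); D=H-c
print(H.round(1),c,np.hypot(*D.T).round(1),(np.degrees(np.arctan2(D[:,1],D[:,0]))%360-60*np.arange(6)).round(1))
b=blob(im,(130+int(375/2.3),120+int(120/2.3),130+int(460/2.3),120+int(208/2.3)),lambda a:a.max(2)<100); print('inlay',back('top',b.mean(0),30), cv2.minEnclosingCircle(back('top',b,30)[:,:2].astype(np.float32)))
```

```text
[[652.1  15.7]
 [613.7  61.6]
 [554.5  51.2]
 [534.2  -5.4]
 [572.9 -51.3]
 [631.7 -40.9]] [593.1872122    5.12496465] [59.9 60.1 60.1 59.9 60.  60. ] [10.1 10.  10.  10.2 10.2  9.9]
inlay [[593.0505042    5.12961458  30.        ]] ((593.1810913085938, 5.041996479034424), 39.21454620361328)
```

```bash
python3 -m jog '[{"dx":0,"dy":0,"dz":-0.03,"wx":0,"wy":0,"wz":0,"grip":-0.2},{"dx":0,"dy":0,"dz":-0.03,"wx":0,"wy":0,"wz":0,"grip":-0.2},{"dx":0,"dy":0,"dz":-0.03,"wx":0,"wy":0,"wz":0,"grip":-0.2},{"dx":0,"dy":0,"dz":-0.008,"wx":0,"wy":0,"wz":0,"grip":-0.2},{"dx":0,"dy":0,"dz":0,"wx":0,"wy":0,"wz":0,"grip":-0.2},{"dx":0,"dy":0,"dz":0,"wx":0,"wy":0,"wz":0,"grip":-0.2}]'
python3 -m jog '[{"dx":0,"dy":0,"dz":0,"wx":0,"wy":0,"wz":0,"grip":1},{"dx":0,"dy":0,"dz":0,"wx":0,"wy":0,"wz":0,"grip":1},{"dx":0,"dy":0,"dz":0,"wx":0,"wy":0,"wz":0,"grip":1},{"dx":0,"dy":0,"dz":0,"wx":0,"wy":0,"wz":0,"grip":1},{"dx":0,"dy":0,"dz":0,"wx":0,"wy":0,"wz":0,"grip":1},{"dx":0,"dy":0,"dz":0,"wx":0,"wy":0,"wz":0,"grip":1},{"dx":0,"dy":0,"dz":0,"wx":0,"wy":0,"wz":0,"grip":1}]' 25
```

```text
time_s: 13.65
ee_pos: [430.0, 241.9, 54.8]
ee_rot: [180.0, 0.1, -174.0]
force: [0.1, -0.4, 0.6]
gripper_width: 55.2
time_s: 14.35
ee_pos: [429.2, 243.1, 54.0]
ee_rot: [179.9, 0.1, -174.0]
force: [-0.7, 4.7, 1.2]
gripper_width: 19.5
```

```bash
python3 -m jog '[{"dx":0,"dy":0,"dz":0.02,"wx":0,"wy":0,"wz":0,"grip":1},{"dx":0,"dy":0,"dz":0.03,"wx":0,"wy":0,"wz":0,"grip":1},{"dx":0,"dy":0,"dz":0.04,"wx":0,"wy":0,"wz":0,"grip":1},{"dx":0,"dy":0,"dz":0,"wx":0,"wy":0,"wz":0,"grip":1},{"dx":0,"dy":0,"dz":0,"wx":0,"wy":0,"wz":0,"grip":1}]' 30
python3 -m jog '[{"dx":0.016,"dy":-0.0327,"dz":0,"wx":0,"wy":0,"wz":0,"grip":1},{"dx":0.016,"dy":-0.0327,"dz":0,"wx":0,"wy":0,"wz":0,"grip":1},{"dx":0.016,"dy":-0.0327,"dz":0,"wx":0,"wy":0,"wz":0,"grip":1},{"dx":0.016,"dy":-0.0327,"dz":0,"wx":0,"wy":0,"wz":0,"grip":1},{"dx":0.016,"dy":-0.0327,"dz":0,"wx":0,"wy":0,"wz":0,"grip":1},{"dx":0.016,"dy":-0.0327,"dz":0,"wx":0,"wy":0,"wz":0,"grip":1},{"dx":0.016,"dy":-0.0327,"dz":0,"wx":0,"wy":0,"wz":0,"grip":1},{"dx":0.016,"dy":-0.0327,"dz":0,"wx":0,"wy":0,"wz":0,"grip":1},{"dx":0.016,"dy":-0.0327,"dz":0,"wx":0,"wy":0,"wz":0,"grip":1},{"dx":0,"dy":0,"dz":0,"wx":0,"wy":0,"wz":0,"grip":1}]'
python3 -m jog '[{"dx":0,"dy":0,"dz":-0.03,"wx":0,"wy":0,"wz":0,"grip":1},{"dx":0,"dy":0,"dz":-0.02,"wx":0,"wy":0,"wz":0,"grip":1},{"dx":0,"dy":0,"dz":-0.01,"wx":0,"wy":0,"wz":0,"grip":1},{"dx":0,"dy":0,"dz":0,"wx":0,"wy":0,"wz":0,"grip":1},{"dx":0,"dy":0,"dz":0,"wx":0,"wy":0,"wz":0,"grip":1}]'
python3 - <<'E'
from h import *
print(env.state()['ee_pos'])
snap('scene','s6',(280,150,380,250),4)
print(proj('scene',[[572.9,-51.3,30],[572.9,-51.3,42]])*4-[1120,600])
E
```

```text
time_s: 14.85
ee_pos: [428.8, 241.6, 143.9]
ee_rot: [-180.0, 0.0, -173.9]
force: [-0.0, 0.1, -0.8]
gripper_width: 19.2
time_s: 15.85
ee_pos: [573.3, -56.2, 141.3]
ee_rot: [-179.9, -0.2, -174.1]
force: [-0.8, 0.0, -1.6]
gripper_width: 19.2
time_s: 16.35
ee_pos: [572.9, -52.0, 83.8]
ee_rot: [180.0, -0.0, -173.9]
force: [-0.2, -0.6, -0.5]
gripper_width: 19.2
[572.90313274 -51.99724663  83.75119177]
[[145.98013441 190.75273674]
 [145.85710163 180.03224291]]
```

View pics/s6.png

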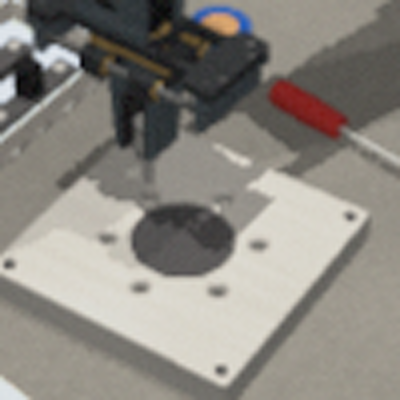

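The pin is upright in the jaws, its foot at about (148,190) over the predicted hole at (146,185). I'll insert it slowly.

```bash
python3 -m jog '[{"dx":0,"dy":0.0005,"dz":-0.006,"wx":0,"wy":0,"wz":0,"grip":1},{"dx":0,"dy":0,"dz":-0.006,"wx":0,"wy":0,"wz":0,"grip":1},{"dx":0,"dy":0,"dz":-0.006,"wx":0,"wy":0,"wz":0,"grip":1},{"dx":0,"dy":0,"dz":0,"wx":0,"wy":0,"wz":0,"grip":1}]'
python3 -m jog '[{"dx":0,"dy":0,"dz":-0.004,"wx":0,"wy":0,"wz":0,"grip":1},{"dx":0,"dy":0,"dz":-0.004,"wx":0,"wy":0,"wz":0,"grip":1},{"dx":0,"dy":0,"dz":-0.004,"wx":0,"wy":0,"wz":0,"grip":1},{"dx":0,"dy":0,"dz":-0.004,"wx":0,"wy":0,"wz":0,"grip":1},{"dx":0,"dy":0,"dz":0,"wx":0,"wy":0,"wz":0,"grip":1},{"dx":0,"dy":0,"dz":0,"wx":0,"wy":0,"wz":0,"grip":1}]'
```

```text
time_s: 16.8
ee_pos: [572.1, -51.7, 64.7]
ee_rot: [180.0, -0.1, -173.9]
force: [-0.6, -0.1, -0.1]
gripper_width: 19.3
time_s: 17.4
ee_pos: [572.5, -51.7, 49.4]
ee_rot: [180.0, -0.1, -173.9]
force: [-1.4, 0.8, -2.1]
gripper_width: 19.6
```

```bash
python3 -m jog '[{"dx":0,"dy":0,"dz":-0.002,"wx":0,"wy":0,"wz":0,"grip":1},{"dx":0,"dy":0,"dz":-0.002,"wx":0,"wy":0,"wz":0,"grip":1},{"dx":0,"dy":0,"dz":-0.0015,"wx":0,"wy":0,"wz":0,"grip":1},{"dx":0,"dy":0,"dz":0,"wx":0,"wy":0,"wz":0,"grip":1},{"dx":0,"dy":0,"dz":0,"wx":0,"wy":0,"wz":0,"grip":1}]'
python3 -m jog '[{"dx":0,"dy":0,"dz":-0.001,"wx":0,"wy":0,"wz":0,"grip":1},{"dx":0,"dy":0,"dz":-0.001,"wx":0,"wy":0,"wz":0,"grip":1},{"dx":0,"dy":0,"dz":0,"wx":0,"wy":0,"wz":0,"grip":1},{"dx":0,"dy":0,"dz":0,"wx":0,"wy":0,"wz":0,"grip":1}]'
```

```text
time_s: 17.9
ee_pos: [572.6, -51.6, 44.1]
ee_rot: [180.0, -0.0, -173.9]
force: [-2.3, 2.5, 0.5]
gripper_width: 19.5
time_s: 18.3
ee_pos: [572.8, -51.4, 43.9]
ee_rot: [180.0, 0.0, -173.9]
force: [-4.5, 3.3, 12.1]
gripper_width: 18.9
```

```bash
python3 -m jog '[{"dx":0,"dy":0,"dz":0,"wx":0,"wy":0,"wz":0,"grip":-0.2},{"dx":0,"dy":0,"dz":0,"wx":0,"wy":0,"wz":0,"grip":-0.2},{"dx":0,"dy":0,"dz":0,"wx":0,"wy":0,"wz":0,"grip":-0.2},{"dx":0,"dy":0,"dz":0,"wx":0,"wy":0,"wz":0,"grip":-0.2},{"dx":0,"dy":0,"dz":0.03,"wx":0,"wy":0,"wz":0,"grip":-0.2},{"dx":0,"dy":0,"dz":0.035,"wx":0,"wy":0,"wz":0,"grip":-0.2},{"dx":0,"dy":0,"dz":0.035,"wx":0,"wy":0,"wz":0,"grip":-0.2}]'
python3 -m jog '[{"dx":-0.0118,"dy":0.0331,"dz":0,"wx":0,"wy":0,"wz":0,"grip":-0.2},{"dx":-0.0118,"dy":0.0331,"dz":0,"wx":0,"wy":0,"wz":0,"grip":-0.2},{"dx":-0.0118,"dy":0.0331,"dz":0,"wx":0,"wy":0,"wz":0,"grip":-0.2},{"dx":-0.0118,"dy":0.0331,"dz":0,"wx":0,"wy":0,"wz":0,"grip":-0.2},{"dx":-0.0118,"dy":0.0331,"dz":0,"wx":0,"wy":0,"wz":0,"grip":-0.2},{"dx":-0.0118,"dy":0.0331,"dz":0,"wx":0,"wy":0,"wz":0,"grip":-0.2},{"dx":-0.0118,"dy":0.0331,"dz":0,"wx":0,"wy":0,"wz":0,"grip":-0.2},{"dx":-0.0118,"dy":0.0331,"dz":0,"wx":0,"wy":0,"wz":0,"grip":-0.2},{"dx":-0.0118,"dy":0.0331,"dz":0,"wx":0,"wy":0,"wz":0,"grip":-0.2},{"dx":0,"dy":0,"dz":0,"wx":0,"wy":0,"wz":0,"grip":-0.2}]'
python3 -m jog '[{"dx":0,"dy":0,"dz":0,"wx":0,"wy":0,"wz":0,"grip":-0.2},{"dx":0,"dy":0,"dz":0,"wx":0,"wy":0,"wz":0,"grip":-0.2}]'
```

```text
time_s: 19.0
ee_pos: [572.7, -52.0, 142.8]
ee_rot: [-180.0, -0.1, -173.9]
force: [0.9, 0.5, -0.9]
gripper_width: 54.8
time_s: 20.0
ee_pos: [465.7, 249.2, 142.1]
ee_rot: [179.9, 0.0, -173.7]
force: [-0.3, -0.8, -0.2]
gripper_width: 54.8
time_s: 20.2
ee_pos: [467.0, 245.4, 142.0]
ee_rot: [-180.0, 0.0, -173.9]
force: [0.3, -0.6, 0.3]
gripper_width: 54.6
```

Good. Descend to z 54, grip and lift. I'll check the plate picture at the same time.

```bash
python3 -m jog '[{"dx":0,"dy":0.0005,"dz":-0.03,"wx":0,"wy":0,"wz":0,"grip":-0.2},{"dx":0,"dy":0,"dz":-0.03,"wx":0,"wy":0,"wz":0,"grip":-0.2},{"dx":0,"dy":0,"dz":-0.02,"wx":0,"wy":0,"wz":0,"grip":-0.2},{"dx":0,"dy":0,"dz":-0.008,"wx":0,"wy":0,"wz":0,"grip":-0.2},{"dx":0,"dy":0,"dz":0,"wx":0,"wy":0,"wz":0,"grip":-0.2},{"dx":0,"dy":0,"dz":0,"wx":0,"wy":0,"wz":0,"grip":-0.2}]'
python3 -m jog '[{"dx":0,"dy":0,"dz":0,"wx":0,"wy":0,"wz":0,"grip":1},{"dx":0,"dy":0,"dz":0,"wx":0,"wy":0,"wz":0,"grip":1},{"dx":0,"dy":0,"dz":0,"wx":0,"wy":0,"wz":0,"grip":1},{"dx":0,"dy":0,"dz":0,"wx":0,"wy":0,"wz":0,"grip":1},{"dx":0,"dy":0,"dz":0,"wx":0,"wy":0,"wz":0,"grip":1},{"dx":0,"dy":0,"dz":0,"wx":0,"wy":0,"wz":0,"grip":1},{"dx":0,"dy":0,"dz":0,"wx":0,"wy":0,"wz":0,"grip":1}]' 30
python3 -m jog '[{"dx":0,"dy":0,"dz":0.02,"wx":0,"wy":0,"wz":0,"grip":1},{"dx":0,"dy":0,"dz":0.03,"wx":0,"wy":0,"wz":0,"grip":1},{"dx":0,"dy":0,"dz":0.04,"wx":0,"wy":0,"wz":0,"grip":1},{"dx":0,"dy":0,"dz":0,"wx":0,"wy":0,"wz":0,"grip":1},{"dx":0,"dy":0,"dz":0,"wx":0,"wy":0,"wz":0,"grip":1}]' 30
python3 -c "
from h import *
snap('scene','s7',(270,130,500,300),3.4); snap('top','t7',(130,120,470,290),2.3)"
```

```text
time_s: 20.8
ee_pos: [467.6, 246.4, 55.0]
ee_rot: [180.0, 0.1, -174.0]
force: [0.3, 0.6, 0.1]
gripper_width: 54.8
time_s: 21.5
ee_pos: [466.8, 247.4, 54.4]
ee_rot: [179.9, 0.0, -173.9]
force: [-0.5, 4.4, 0.8]
gripper_width: 19.6
time_s: 22.0
ee_pos: [466.8, 246.2, 144.6]
ee_rot: [-180.0, 0.1, -173.9]
force: [0.8, -0.4, -1.1]
gripper_width: 19.3
```

View pics/s7.png

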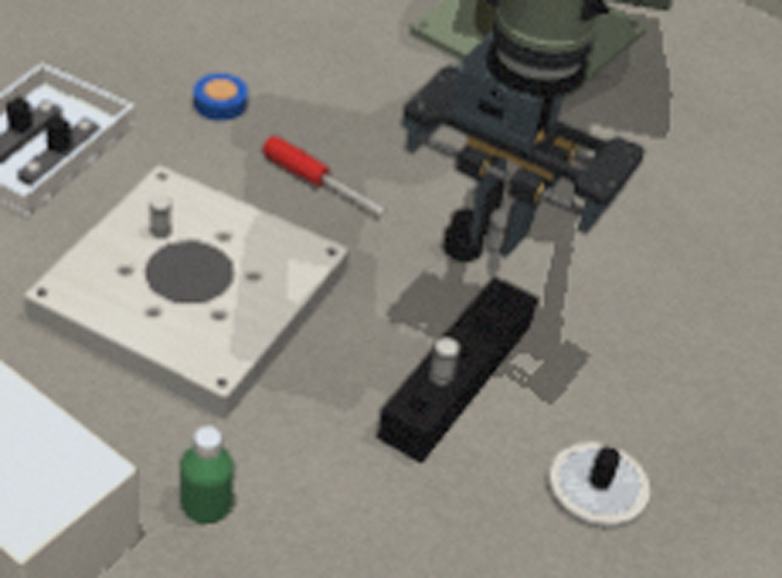

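Pin 1 stands fully down on the plate at (160,217) and pin 2 is held. One pin remains in the rack at (445,360). The held pin goes to hole0.

```bash
python3 -m jog '[{"dx":0.0206,"dy":-0.0256,"dz":0,"wx":0,"wy":0,"wz":0,"grip":1},{"dx":0.0206,"dy":-0.0256,"dz":0,"wx":0,"wy":0,"wz":0,"grip":1},{"dx":0.0206,"dy":-0.0256,"dz":0,"wx":0,"wy":0,"wz":0,"grip":1},{"dx":0.0206,"dy":-0.0256,"dz":0,"wx":0,"wy":0,"wz":0,"grip":1},{"dx":0.0206,"dy":-0.0256,"dz":0,"wx":0,"wy":0,"wz":0,"grip":1},{"dx":0.0206,"dy":-0.0256,"dz":0,"wx":0,"wy":0,"wz":0,"grip":1},{"dx":0.0206,"dy":-0.0256,"dz":0,"wx":0,"wy":0,"wz":0,"grip":1},{"dx":0.0206,"dy":-0.0256,"dz":0,"wx":0,"wy":0,"wz":0,"grip":1},{"dx":0.0206,"dy":-0.0256,"dz":0,"wx":0,"wy":0,"wz":0,"grip":1},{"dx":0,"dy":0,"dz":0,"wx":0,"wy":0,"wz":0,"grip":1}]'
python3 -m jog '[{"dx":0,"dy":0,"dz":-0.03,"wx":0,"wy":0,"wz":0,"grip":1},{"dx":0,"dy":0,"dz":-0.02,"wx":0,"wy":0,"wz":0,"grip":1},{"dx":0,"dy":0,"dz":-0.01,"wx":0,"wy":0,"wz":0,"grip":1},{"dx":0,"dy":0,"dz":0,"wx":0,"wy":0,"wz":0,"grip":1},{"dx":0,"dy":0,"dz":0,"wx":0,"wy":0,"wz":0,"grip":1},{"dx":0,"dy":0,"dz":0,"wx":0,"wy":0,"wz":0,"grip":1}]'
```

```text
time_s: 23.1
ee_pos: [653.3, 12.7, 141.6]
ee_rot: [-179.9, -0.1, -174.1]
force: [-0.3, -0.4, -1.4]
gripper_width: 19.4
time_s: 23.7
ee_pos: [652.8, 16.4, 85.4]
ee_rot: [-180.0, 0.1, -173.9]
force: [0.6, 0.1, -1.0]
gripper_width: 19.2
```

```bash
python3 -m jog '[{"dx":-0.0005,"dy":-0.0005,"dz":-0.006,"wx":0,"wy":0,"wz":0,"grip":1},{"dx":0,"dy":0,"dz":-0.006,"wx":0,"wy":0,"wz":0,"grip":1},{"dx":0,"dy":0,"dz":-0.006,"wx":0,"wy":0,"wz":0,"grip":1},{"dx":0,"dy":0,"dz":-0.004,"wx":0,"wy":0,"wz":0,"grip":1},{"dx":0,"dy":0,"dz":-0.004,"wx":0,"wy":0,"wz":0,"grip":1},{"dx":0,"dy":0,"dz":-0.004,"wx":0,"wy":0,"wz":0,"grip":1},{"dx":0,"dy":0,"dz":0,"wx":0,"wy":0,"wz":0,"grip":1},{"dx":0,"dy":0,"dz":0,"wx":0,"wy":0,"wz":0,"grip":1}]'
python3 -m jog '[{"dx":0,"dy":0,"dz":-0.004,"wx":0,"wy":0,"wz":0,"grip":1},{"dx":0,"dy":0,"dz":-0.003,"wx":0,"wy":0,"wz":0,"grip":1},{"dx":0,"dy":0,"dz":-0.002,"wx":0,"wy":0,"wz":0,"grip":1},{"dx":0,"dy":0,"dz":-0.001,"wx":0,"wy":0,"wz":0,"grip":1},{"dx":0,"dy":0,"dz":-0.001,"wx":0,"wy":0,"wz":0,"grip":1},{"dx":0,"dy":0,"dz":0,"wx":0,"wy":0,"wz":0,"grip":1},{"dx":0,"dy":0,"dz":0,"wx":0,"wy":0,"wz":0,"grip":1}]'
```

```text
time_s: 24.5
ee_pos: [651.7, 15.7, 54.2]
ee_rot: [180.0, 0.0, -173.9]
force: [0.1, 0.1, -0.2]
gripper_width: 19.5
time_s: 25.2
ee_pos: [651.7, 15.8, 44.2]
ee_rot: [180.0, 0.0, -173.9]
force: [-2.0, 0.8, 5.4]
gripper_width: 19.5
```

```bash
python3 -m jog '[{"dx":0,"dy":0,"dz":-0.001,"wx":0,"wy":0,"wz":0,"grip":1},{"dx":0,"dy":0,"dz":0,"wx":0,"wy":0,"wz":0,"grip":1},{"dx":0,"dy":0,"dz":0,"wx":0,"wy":0,"wz":0,"grip":1}]'
python3 -m jog '[{"dx":0,"dy":0,"dz":0,"wx":0,"wy":0,"wz":0,"grip":-0.2},{"dx":0,"dy":0,"dz":0,"wx":0,"wy":0,"wz":0,"grip":-0.2},{"dx":0,"dy":0,"dz":0,"wx":0,"wy":0,"wz":0,"grip":-0.2},{"dx":0,"dy":0,"dz":0,"wx":0,"wy":0,"wz":0,"grip":-0.2},{"dx":0,"dy":0,"dz":0.03,"wx":0,"wy":0,"wz":0,"grip":-0.2},{"dx":0,"dy":0,"dz":0.035,"wx":0,"wy":0,"wz":0,"grip":-0.2},{"dx":0,"dy":0,"dz":0.035,"wx":0,"wy":0,"wz":0,"grip":-0.2}]'
python3 -m jog '[{"dx":-0.0137,"dy":0.0299,"dz":0,"wx":0,"wy":0,"wz":0,"grip":-0.2},{"dx":-0.0137,"dy":0.0299,"dz":0,"wx":0,"wy":0,"wz":0,"grip":-0.2},{"dx":-0.0137,"dy":0.0299,"dz":0,"wx":0,"wy":0,"wz":0,"grip":-0.2},{"dx":-0.0137,"dy":0.0299,"dz":0,"wx":0,"wy":0,"wz":0,"grip":-0.2},{"dx":-0.0137,"dy":0.0299,"dz":0,"wx":0,"wy":0,"wz":0,"grip":-0.2},{"dx":-0.0137,"dy":0.0299,"dz":0,"wx":0,"wy":0,"wz":0,"grip":-0.2},{"dx":-0.0137,"dy":0.0299,"dz":0,"wx":0,"wy":0,"wz":0,"grip":-0.2},{"dx":-0.0137,"dy":0.0299,"dz":0,"wx":0,"wy":0,"wz":0,"grip":-0.2},{"dx":0,"dy":0,"dz":0,"wx":0,"wy":0,"wz":0,"grip":-0.2},{"dx":0,"dy":0,"dz":0,"wx":0,"wy":0,"wz":0,"grip":-0.2}]'
python3 -m jog '[{"dx":0,"dy":0,"dz":-0.02,"wx":0,"wy":0,"wz":0,"grip":-0.2},{"dx":0,"dy":0,"dz":0,"wx":0,"wy":0,"wz":0,"grip":-0.2},{"dx":0,"dy":0,"dz":0,"wx":0,"wy":0,"wz":0,"grip":-0.2}]'
```

```text
time_s: 25.5
ee_pos: [651.8, 15.9, 44.1]
ee_rot: [180.0, 0.1, -173.9]
force: [-3.0, 0.4, 9.7]
gripper_width: 19.0
time_s: 26.2
ee_pos: [651.2, 15.7, 142.7]
ee_rot: [180.0, -0.1, -173.9]
force: [0.6, -0.4, 0.3]
gripper_width: 54.9
time_s: 27.2
ee_pos: [541.8, 255.2, 142.0]
ee_rot: [-180.0, -0.0, -173.8]
force: [0.2, -0.5, 0.8]
gripper_width: 54.5
time_s: 27.5
ee_pos: [542.3, 253.8, 122.0]
ee_rot: [-180.0, -0.0, -174.0]
force: [0.7, 0.5, 0.4]
gripper_width: 54.8
```

```bash
python3 -m jog '[{"dx":0,"dy":0.001,"dz":-0.03,"wx":0,"wy":0,"wz":0,"grip":-0.2},{"dx":0,"dy":0,"dz":-0.027,"wx":0,"wy":0,"wz":0,"grip":-0.2},{"dx":0,"dy":0,"dz":-0.01,"wx":0,"wy":0,"wz":0,"grip":-0.2},{"dx":0,"dy":0,"dz":0,"wx":0,"wy":0,"wz":0,"grip":-0.2},{"dx":0,"dy":0,"dz":0,"wx":0,"wy":0,"wz":0,"grip":-0.2}]'
python3 -m jog '[{"dx":0,"dy":0,"dz":0,"wx":0,"wy":0,"wz":0,"grip":1},{"dx":0,"dy":0,"dz":0,"wx":0,"wy":0,"wz":0,"grip":1},{"dx":0,"dy":0,"dz":0,"wx":0,"wy":0,"wz":0,"grip":1},{"dx":0,"dy":0,"dz":0,"wx":0,"wy":0,"wz":0,"grip":1},{"dx":0,"dy":0,"dz":0,"wx":0,"wy":0,"wz":0,"grip":1},{"dx":0,"dy":0,"dz":0,"wx":0,"wy":0,"wz":0,"grip":1},{"dx":0,"dy":0,"dz":0,"wx":0,"wy":0,"wz":0,"grip":1}]' 30
python3 -m jog '[{"dx":0,"dy":0,"dz":0.02,"wx":0,"wy":0,"wz":0,"grip":1},{"dx":0,"dy":0,"dz":0.03,"wx":0,"wy":0,"wz":0,"grip":1},{"dx":0,"dy":0,"dz":0.04,"wx":0,"wy":0,"wz":0,"grip":1},{"dx":0,"dy":0,"dz":0,"wx":0,"wy":0,"wz":0,"grip":1},{"dx":0,"dy":0,"dz":0,"wx":0,"wy":0,"wz":0,"grip":1}]' 30
python3 -m jog '[{"dx":0.0017,"dy":-0.0291,"dz":0,"wx":0,"wy":0,"wz":0,"grip":1},{"dx":0.0017,"dy":-0.0291,"dz":0,"wx":0,"wy":0,"wz":0,"grip":1},{"dx":0.0017,"dy":-0.0291,"dz":0,"wx":0,"wy":0,"wz":0,"grip":1},{"dx":0.0017,"dy":-0.0291,"dz":0,"wx":0,"wy":0,"wz":0,"grip":1},{"dx":0.0017,"dy":-0.0291,"dz":0,"wx":0,"wy":0,"wz":0,"grip":1},{"dx":0.0017,"dy":-0.0291,"dz":0,"wx":0,"wy":0,"wz":0,"grip":1},{"dx":0.0017,"dy":-0.0291,"dz":0,"wx":0,"wy":0,"wz":0,"grip":1},{"dx":0,"dy":0,"dz":-0.02,"wx":0,"wy":0,"wz":0,"grip":1},{"dx":0,"dy":0,"dz":0,"wx":0,"wy":0,"wz":0,"grip":1},{"dx":0,"dy":0,"dz":0,"wx":0,"wy":0,"wz":0,"grip":1}]'
```

```text
time_s: 28.0
ee_pos: [543.1, 256.1, 56.4]
ee_rot: [180.0, 0.1, -173.9]
force: [-0.0, 1.1, -0.1]
gripper_width: 54.8
time_s: 28.7
ee_pos: [542.1, 256.2, 55.5]
ee_rot: [180.0, 0.0, -173.9]
force: [0.0, 1.9, 2.2]
gripper_width: 19.3
time_s: 29.2
ee_pos: [542.1, 255.8, 145.8]
ee_rot: [180.0, 0.1, -173.9]
force: [0.0, -0.9, -0.9]
gripper_width: 19.6
time_s: 30.2
ee_pos: [552.8, 52.2, 123.8]
ee_rot: [180.0, -0.2, -173.9]
force: [0.1, 0.1, -1.3]
gripper_width: 18.9
```

```bash
python3 -m jog '[{"dx":0,"dy":0,"dz":-0.02,"wx":0,"wy":0,"wz":0,"grip":1},{"dx":0,"dy":0,"dz":-0.015,"wx":0,"wy":0,"wz":0,"grip":1},{"dx":0,"dy":0,"dz":-0.005,"wx":0,"wy":0,"wz":0,"grip":1},{"dx":0,"dy":0,"dz":0,"wx":0,"wy":0,"wz":0,"grip":1},{"dx":0,"dy":0,"dz":0,"wx":0,"wy":0,"wz":0,"grip":1},{"dx":0,"dy":0,"dz":0,"wx":0,"wy":0,"wz":0,"grip":1}]'
```

```text
time_s: 30.8
ee_pos: [554.5, 52.4, 86.1]
ee_rot: [180.0, 0.1, -173.9]
force: [0.4, -0.2, -1.0]
gripper_width: 19.1
```

```bash
python3 -m jog '[{"dx":0,"dy":-0.001,"dz":-0.006,"wx":0,"wy":0,"wz":0,"grip":1},{"dx":0,"dy":0,"dz":-0.006,"wx":0,"wy":0,"wz":0,"grip":1},{"dx":0,"dy":0,"dz":-0.006,"wx":0,"wy":0,"wz":0,"grip":1},{"dx":0,"dy":0,"dz":-0.004,"wx":0,"wy":0,"wz":0,"grip":1},{"dx":0,"dy":0,"dz":-0.004,"wx":0,"wy":0,"wz":0,"grip":1},{"dx":0,"dy":0,"dz":-0.004,"wx":0,"wy":0,"wz":0,"grip":1},{"dx":0,"dy":0,"dz":0,"wx":0,"wy":0,"wz":0,"grip":1},{"dx":0,"dy":0,"dz":0,"wx":0,"wy":0,"wz":0,"grip":1}]'
python3 -m jog '[{"dx":0,"dy":0,"dz":-0.003,"wx":0,"wy":0,"wz":0,"grip":1},{"dx":0,"dy":0,"dz":-0.003,"wx":0,"wy":0,"wz":0,"grip":1},{"dx":0,"dy":0,"dz":-0.002,"wx":0,"wy":0,"wz":0,"grip":1},{"dx":0,"dy":0,"dz":-0.001,"wx":0,"wy":0,"wz":0,"grip":1},{"dx":0,"dy":0,"dz":-0.001,"wx":0,"wy":0,"wz":0,"grip":1},{"dx":0,"dy":0,"dz":0,"wx":0,"wy":0,"wz":0,"grip":1},{"dx":0,"dy":0,"dz":0,"wx":0,"wy":0,"wz":0,"grip":1}]'
python3 -m jog '[{"dx":0,"dy":0,"dz":-0.001,"wx":0,"wy":0,"wz":0,"grip":1},{"dx":0,"dy":0,"dz":-0.001,"wx":0,"wy":0,"wz":0,"grip":1},{"dx":0,"dy":0,"dz":0,"wx":0,"wy":0,"wz":0,"grip":1},{"dx":0,"dy":0,"dz":0,"wx":0,"wy":0,"wz":0,"grip":1}]'
```

```text
time_s: 31.6
ee_pos: [553.9, 51.3, 55.2]
ee_rot: [180.0, -0.0, -173.9]
force: [1.0, 0.2, -0.9]
gripper_width: 19.2
time_s: 32.3
ee_pos: [553.9, 51.2, 45.4]
ee_rot: [180.0, 0.0, -173.9]
force: [-1.0, -0.3, 1.0]
gripper_width: 19.2
time_s: 32.7
ee_pos: [554.0, 51.2, 45.3]
ee_rot: [180.0, 0.1, -173.9]
force: [-5.3, -0.1, 14.7]
gripper_width: 19.3
```

```bash
python3 -m jog '[{"dx":0,"dy":0,"dz":0,"wx":0,"wy":0,"wz":0,"grip":-0.2},{"dx":0,"dy":0,"dz":0,"wx":0,"wy":0,"wz":0,"grip":-0.2},{"dx":0,"dy":0,"dz":0,"wx":0,"wy":0,"wz":0,"grip":-0.2},{"dx":0,"dy":0,"dz":0,"wx":0,"wy":0,"wz":0,"grip":-0.2},{"dx":0,"dy":0,"dz":0.03,"wx":0,"wy":0,"wz":0,"grip":-0.2},{"dx":0,"dy":0,"dz":0.035,"wx":0,"wy":0,"wz":0,"grip":-0.2},{"dx":0,"dy":0,"dz":0.035,"wx":0,"wy":0,"wz":0,"grip":-0.2},{"dx":-0.0,"dy":0.03,"dz":0,"wx":0,"wy":0,"wz":0,"grip":-0.2},{"dx":-0.02,"dy":0.04,"dz":0,"wx":0,"wy":0,"wz":0,"grip":-0.2},{"dx":-0.02,"dy":0.04,"dz":0,"wx":0,"wy":0,"wz":0,"grip":-0.2}]'
python3 - <<'E'
from h import *
im=snap('top','t8',(130,120,470,290),2.3); sc=snap('scene','s8',(270,130,500,300),3.4)
br=lambda a:a.min(2)>150
print(cv2.minEnclosingCircle(back('top',blob(im,(130,205,178,260),lambda a:a.min(2)>140),5)[:,:2].astype(np.float32)))
print('disc',rect(im,(130,205,178,260),br,10))
k=blob(im,(136,212,170,250),lambda a:a.max(2)<75); print('knob px',k.min(0),k.max(0))
a=cv2.resize(im[205:260,130:180],None,fx=7,fy=7,interpolation=cv2.INTER_CUBIC)
b=cv2.resize(sc[130:300,270:500],None,fx=1.9,fy=1.9,interpolation=cv2.INTER_CUBIC)
w=np.zeros((385,790,3),np.uint8);w[:385,:350]=a;w[:b.shape[0],350:350+b.shape[1]]=b[:,:440];cv2.imwrite('pics/c8.png',w[:,:,::-1])
E
```

```text
time_s: 33.7
ee_pos: [513.7, 162.0, 143.2]
ee_rot: [180.0, 0.0, -174.0]
force: [0.7, -0.6, -0.5]
gripper_width: 54.6
((522.232177734375, 411.7843322753906), 42.32136535644531)
disc ((520.8450927734375, 410.60400390625), (79.62106323242188, 80.95028686523438), 42.81654739379883)
knob px [146. 228.] [156. 234.]
```

View pics/c8.png

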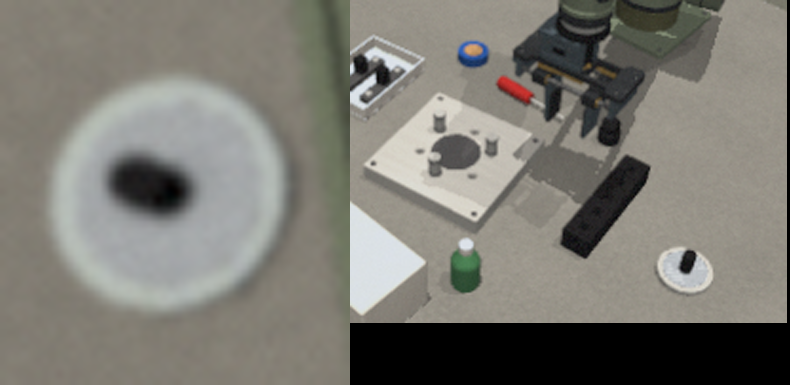

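All three pins stand home in the plate, at (440,122), (491,145) and (434,163) in the right panel, and the rack is empty. The disc hasn't moved; its measured centre is about (521.5,411). I'll go there, squeeze once to centre it, turn 90° and grip.

```bash
python3 -m jog '[{"dx":0.001,"dy":0.0311,"dz":0,"wx":0,"wy":0,"wz":0,"grip":-0.2},{"dx":0.001,"dy":0.0311,"dz":0,"wx":0,"wy":0,"wz":0,"grip":-0.2},{"dx":0.001,"dy":0.0311,"dz":0,"wx":0,"wy":0,"wz":0,"grip":-0.2},{"dx":0.001,"dy":0.0311,"dz":0,"wx":0,"wy":0,"wz":0,"grip":-0.2},{"dx":0.001,"dy":0.0311,"dz":0,"wx":0,"wy":0,"wz":0,"grip":-0.2},{"dx":0.001,"dy":0.0311,"dz":0,"wx":0,"wy":0,"wz":0,"grip":-0.2},{"dx":0.001,"dy":0.0311,"dz":0,"wx":0,"wy":0,"wz":0,"grip":-0.2},{"dx":0.001,"dy":0.0311,"dz":0,"wx":0,"wy":0,"wz":0,"grip":-0.2},{"dx":0,"dy":0,"dz":-0.04,"wx":0,"wy":0,"wz":0,"grip":-0.2},{"dx":0,"dy":0,"dz":0,"wx":0,"wy":0,"wz":0,"grip":-0.2}]'
python3 -m jog '[{"dx":0,"dy":0,"dz":-0.02,"wx":0,"wy":0,"wz":0,"grip":-0.2},{"dx":0,"dy":0,"dz":0,"wx":0,"wy":0,"wz":0,"grip":-0.2},{"dx":0,"dy":0,"dz":0,"wx":0,"wy":0,"wz":0,"grip":-0.2}]'
python3 -c "
from h import *
snap('scene','s9',(400,200,500,300),4)
print(proj('scene',[[521.5,411,46],[521.5,411,10]])*4-[1600,800], proj('top',[[521.5,411,46],[521.5,411,10]])*7-[910,1435])"
```

```text
time_s: 34.8
ee_pos: [519.2, 408.1, 97.8]
ee_rot: [-179.7, -0.5, -173.9]
force: [0.1, -0.6, 0.0]
gripper_width: 54.9
time_s: 35.1
ee_pos: [522.3, 409.3, 83.9]
ee_rot: [-180.0, -0.0, -174.0]
force: [-0.6, 0.2, -0.0]
gripper_width: 54.9
[[193.23355899 254.50071253]
 [182.11019156 285.57527677]] [[125.3079328  176.57139636]
 [160.11732994 189.78791781]]
```

View pics/s9.png

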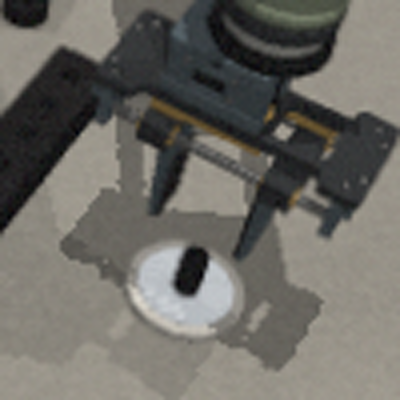

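The knob top is at (194,250) against a prediction of (193,254), between the open fingers. I'll descend.

```bash
python3 -m jog '[{"dx":-0.001,"dy":0.001,"dz":-0.03,"wx":0,"wy":0,"wz":0,"grip":-0.2},{"dx":0,"dy":0,"dz":-0.02,"wx":0,"wy":0,"wz":0,"grip":-0.2},{"dx":0,"dy":0,"dz":-0.01,"wx":0,"wy":0,"wz":0,"grip":-0.2},{"dx":0,"dy":0,"dz":-0.004,"wx":0,"wy":0,"wz":0,"grip":-0.2},{"dx":0,"dy":0,"dz":0,"wx":0,"wy":0,"wz":0,"grip":-0.2},{"dx":0,"dy":0,"dz":0,"wx":0,"wy":0,"wz":0,"grip":-0.2}]'
python3 -m jog '[{"dx":0,"dy":0,"dz":0,"wx":0,"wy":0,"wz":0,"grip":1},{"dx":0,"dy":0,"dz":0,"wx":0,"wy":0,"wz":0,"grip":1},{"dx":0,"dy":0,"dz":0,"wx":0,"wy":0,"wz":0,"grip":1},{"dx":0,"dy":0,"dz":0,"wx":0,"wy":0,"wz":0,"grip":1},{"dx":0,"dy":0,"dz":0,"wx":0,"wy":0,"wz":0,"grip":1},{"dx":0,"dy":0,"dz":0,"wx":0,"wy":0,"wz":0,"grip":1}]' 10
```

```text
time_s: 35.75
ee_pos: [521.7, 411.5, 20.5]
ee_rot: [179.9, 0.1, -173.9]
force: [0.6, -0.1, -0.0]
gripper_width: 54.8
time_s: 36.35
ee_pos: [520.9, 411.1, 19.3]
ee_rot: [180.0, 0.0, -173.9]
force: [0.2, 0.0, 1.2]
gripper_width: 19.6
```

```bash
python3 -m jog '[{"dx":0,"dy":0,"dz":0,"wx":0,"wy":0,"wz":0,"grip":-0.2},{"dx":0,"dy":0,"dz":0,"wx":0,"wy":0,"wz":0,"grip":-0.2},{"dx":0,"dy":0,"dz":0,"wx":0,"wy":0,"wz":0,"grip":-0.2},{"dx":0,"dy":0,"dz":0,"wx":0,"wy":0,"wz":0,"grip":-0.2},{"dx":0,"dy":0,"dz":0,"wx":0,"wy":0,"wz":-0.131,"grip":-0.2},{"dx":0,"dy":0,"dz":0,"wx":0,"wy":0,"wz":-0.131,"grip":-0.2},{"dx":0,"dy":0,"dz":0,"wx":0,"wy":0,"wz":-0.131,"grip":-0.2},{"dx":0,"dy":0,"dz":0,"wx":0,"wy":0,"wz":-0.131,"grip":-0.2},{"dx":0,"dy":0,"dz":0,"wx":0,"wy":0,"wz":-0.131,"grip":-0.2},{"dx":0,"dy":0,"dz":0,"wx":0,"wy":0,"wz":-0.131,"grip":-0.2}]'
python3 -m jog '[{"dx":0,"dy":0,"dz":0,"wx":0,"wy":0,"wz":-0.131,"grip":-0.2},{"dx":0,"dy":0,"dz":0,"wx":0,"wy":0,"wz":-0.131,"grip":-0.2},{"dx":0,"dy":0,"dz":0,"wx":0,"wy":0,"wz":-0.131,"grip":-0.2},{"dx":0,"dy":0,"dz":0,"wx":0,"wy":0,"wz":-0.131,"grip":-0.2},{"dx":0,"dy":0,"dz":0,"wx":0,"wy":0,"wz":-0.131,"grip":-0.2},{"dx":0,"dy":0,"dz":0,"wx":0,"wy":0,"wz":-0.131,"grip":-0.2},{"dx":0,"dy":0,"dz":0,"wx":0,"wy":0,"wz":0,"grip":-0.2},{"dx":0,"dy":0,"dz":0,"wx":0,"wy":0,"wz":0,"grip":-0.2}]'
python3 -m jog '[{"dx":0,"dy":0,"dz":0,"wx":0,"wy":0,"wz":0,"grip":1},{"dx":0,"dy":0,"dz":0,"wx":0,"wy":0,"wz":0,"grip":1},{"dx":0,"dy":0,"dz":0,"wx":0,"wy":0,"wz":0,"grip":1},{"dx":0,"dy":0,"dz":0,"wx":0,"wy":0,"wz":0,"grip":1},{"dx":0,"dy":0,"dz":0,"wx":0,"wy":0,"wz":0,"grip":1},{"dx":0,"dy":0,"dz":0,"wx":0,"wy":0,"wz":0,"grip":1},{"dx":0,"dy":0,"dz":0,"wx":0,"wy":0,"wz":0,"grip":1}]' 25
```

```text
time_s: 37.35
ee_pos: [520.8, 411.0, 19.2]
ee_rot: [-180.0, -0.0, 140.7]
force: [-0.3, -0.3, -0.3]
gripper_width: 54.5
time_s: 38.15
ee_pos: [520.9, 411.0, 19.2]
ee_rot: [180.0, 0.0, 96.2]
force: [0.3, -0.8, -0.3]
gripper_width: 54.4
time_s: 38.85
ee_pos: [520.8, 411.0, 19.2]
ee_rot: [-180.0, 0.0, 96.0]
force: [-0.2, 0.4, -0.5]
gripper_width: 19.4
```

```bash
python3 -m jog '[{"dx":0,"dy":0,"dz":0.02,"wx":0,"wy":0,"wz":0,"grip":1},{"dx":0,"dy":0,"dz":0.03,"wx":0,"wy":0,"wz":0,"grip":1},{"dx":0,"dy":0,"dz":0.04,"wx":0,"wy":0,"wz":0,"grip":1},{"dx":0,"dy":0,"dz":0.04,"wx":0,"wy":0,"wz":0,"grip":1},{"dx":0,"dy":0,"dz":0,"wx":0,"wy":0,"wz":0,"grip":1},{"dx":0,"dy":0,"dz":0,"wx":0,"wy":0,"wz":0,"grip":1}]'
python3 -m jog '[{"dx":0.003,"dy":-0.017,"dz":0,"wx":0,"wy":0,"wz":0,"grip":1},{"dx":0.006,"dy":-0.034,"dz":0,"wx":0,"wy":0,"wz":0,"grip":1},{"dx":0.006,"dy":-0.034,"dz":0,"wx":0,"wy":0,"wz":0,"grip":1},{"dx":0.006,"dy":-0.034,"dz":0,"wx":0,"wy":0,"wz":0,"grip":1},{"dx":0.006,"dy":-0.034,"dz":0,"wx":0,"wy":0,"wz":0,"grip":1},{"dx":0.006,"dy":-0.034,"dz":0,"wx":0,"wy":0,"wz":0,"grip":1},{"dx":0.006,"dy":-0.034,"dz":0,"wx":0,"wy":0,"wz":0,"grip":1},{"dx":0.006,"dy":-0.034,"dz":0,"wx":0,"wy":0,"wz":0,"grip":1},{"dx":0.006,"dy":-0.034,"dz":0,"wx":0,"wy":0,"wz":0,"grip":1},{"dx":0.006,"dy":-0.034,"dz":0,"wx":0,"wy":0,"wz":0,"grip":1}]'
python3 -m jog '[{"dx":0.006,"dy":-0.034,"dz":0,"wx":0,"wy":0,"wz":0,"grip":1},{"dx":0.006,"dy":-0.034,"dz":0,"wx":0,"wy":0,"wz":0,"grip":1},{"dx":0.003,"dy":-0.015,"dz":0,"wx":0,"wy":0,"wz":0,"grip":1},{"dx":0,"dy":0,"dz":0,"wx":0,"wy":0,"wz":0,"grip":1},{"dx":0,"dy":0,"dz":0,"wx":0,"wy":0,"wz":0,"grip":1},{"dx":0,"dy":0,"dz":0,"wx":0,"wy":0,"wz":0,"grip":1},{"dx":0,"dy":0,"dz":0,"wx":0,"wy":0,"wz":0,"grip":1}]'
python3 -c "
from h import *
snap('scene','s10',(240,130,400,270),3.5)"
```

```text
time_s: 39.45
ee_pos: [520.8, 410.9, 149.5]
ee_rot: [180.0, -0.0, 96.0]
force: [-0.1, -0.3, -2.9]
gripper_width: 19.3
time_s: 40.45
ee_pos: [576.1, 85.3, 146.9]
ee_rot: [-179.7, 0.0, 96.0]
force: [0.1, 0.2, -2.0]
gripper_width: 19.5
time_s: 41.15
ee_pos: [592.5, 6.1, 149.0]
ee_rot: [-180.0, -0.0, 96.1]
force: [1.1, 0.8, -1.8]
gripper_width: 19.5
```

View pics/s10.png

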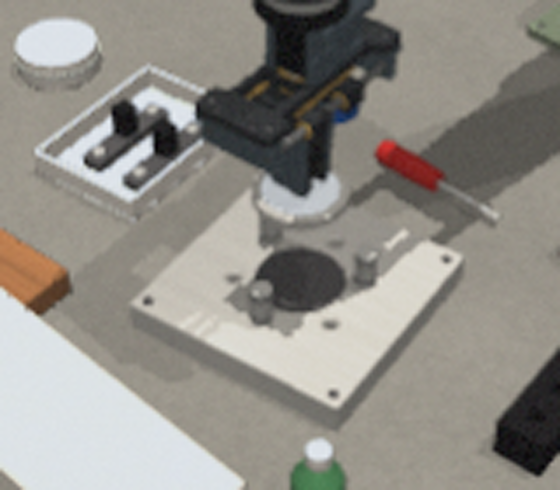

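The disc hangs level over the inlay at (300,280), between the three pins. I'll lower it in stages.

```bash
python3 -m jog '[{"dx":0.0003,"dy":-0.0008,"dz":-0.02,"wx":0,"wy":0,"wz":0,"grip":1},{"dx":0,"dy":0,"dz":-0.02,"wx":0,"wy":0,"wz":0,"grip":1},{"dx":0,"dy":0,"dz":-0.01,"wx":0,"wy":0,"wz":0,"grip":1},{"dx":0,"dy":0,"dz":0,"wx":0,"wy":0,"wz":0,"grip":1},{"dx":0,"dy":0,"dz":0,"wx":0,"wy":0,"wz":0,"grip":1},{"dx":0,"dy":0,"dz":0,"wx":0,"wy":0,"wz":0,"grip":1}]'
```

```text
time_s: 41.8
ee_pos: [594.0, 4.3, 100.3]
ee_rot: [179.9, 0.0, 96.0]
force: [0.4, 0.0, -2.3]
gripper_width: 19.7
```

```bash
python3 -m jog '[{"dx":-0.0005,"dy":0.0005,"dz":-0.01,"wx":0,"wy":0,"wz":0,"grip":1},{"dx":0,"dy":0,"dz":-0.01,"wx":0,"wy":0,"wz":0,"grip":1},{"dx":0,"dy":0,"dz":-0.01,"wx":0,"wy":0,"wz":0,"grip":1},{"dx":0,"dy":0,"dz":-0.01,"wx":0,"wy":0,"wz":0,"grip":1},{"dx":0,"dy":0,"dz":-0.005,"wx":0,"wy":0,"wz":0,"grip":1},{"dx":0,"dy":0,"dz":0,"wx":0,"wy":0,"wz":0,"grip":1},{"dx":0,"dy":0,"dz":0,"wx":0,"wy":0,"wz":0,"grip":1},{"dx":0,"dy":0,"dz":0,"wx":0,"wy":0,"wz":0,"grip":1}]'
python3 -m jog '[{"dx":0,"dy":0,"dz":-0.002,"wx":0,"wy":0,"wz":0,"grip":1},{"dx":0,"dy":0,"dz":-0.002,"wx":0,"wy":0,"wz":0,"grip":1},{"dx":0,"dy":0,"dz":0,"wx":0,"wy":0,"wz":0,"grip":1},{"dx":0,"dy":0,"dz":0,"wx":0,"wy":0,"wz":0,"grip":1}]'
```

```text
time_s: 42.6
ee_pos: [593.1, 4.7, 54.6]
ee_rot: [179.9, 0.0, 96.0]
force: [0.2, 0.1, -1.6]
gripper_width: 19.4
time_s: 43.0
ee_pos: [592.6, 4.7, 50.2]
ee_rot: [180.0, 0.0, 96.0]
force: [-0.4, -0.1, -2.7]
gripper_width: 19.2
```

```bash
python3 -m jog '[{"dx":0,"dy":0.0003,"dz":-0.0008,"wx":0,"wy":0,"wz":0,"grip":1},{"dx":0,"dy":0,"dz":-0.0005,"wx":0,"wy":0,"wz":0,"grip":1},{"dx":0,"dy":0,"dz":0,"wx":0,"wy":0,"wz":0,"grip":1},{"dx":0,"dy":0,"dz":0,"wx":0,"wy":0,"wz":0,"grip":1}]'
python3 -m jog '[{"dx":0,"dy":0,"dz":0,"wx":0,"wy":0,"wz":0,"grip":0.2},{"dx":0,"dy":0,"dz":0,"wx":0,"wy":0,"wz":0,"grip":0.2},{"dx":0,"dy":0,"dz":0,"wx":0,"wy":0,"wz":0,"grip":0.2},{"dx":0,"dy":0,"dz":0,"wx":0,"wy":0,"wz":0,"grip":0.2},{"dx":0,"dy":0,"dz":0.01,"wx":0,"wy":0,"wz":0,"grip":0.2},{"dx":0,"dy":0,"dz":0.02,"wx":0,"wy":0,"wz":0,"grip":0.2},{"dx":0,"dy":0,"dz":0.03,"wx":0,"wy":0,"wz":0,"grip":0.2},{"dx":0,"dy":0,"dz":0.04,"wx":0,"wy":0,"wz":0,"grip":0.2},{"dx":0,"dy":0,"dz":0.04,"wx":0,"wy":0,"wz":0,"grip":0.2}]'
python3 -m jog '[{"dx":-0.03,"dy":0.035,"dz":0,"wx":0,"wy":0,"wz":0,"grip":0.2},{"dx":-0.03,"dy":0.035,"dz":0,"wx":0,"wy":0,"wz":0,"grip":0.2},{"dx":-0.03,"dy":0.035,"dz":0,"wx":0,"wy":0,"wz":0,"grip":0.2},{"dx":-0.03,"dy":0.035,"dz":0,"wx":0,"wy":0,"wz":0,"grip":0.2},{"dx":-0.02,"dy":0.035,"dz":0,"wx":0,"wy":0,"wz":0,"grip":0.2},{"dx":-0.02,"dy":0.035,"dz":0,"wx":0,"wy":0,"wz":0,"grip":0.2},{"dx":0,"dy":0.03,"dz":0,"wx":0,"wy":0,"wz":0,"grip":0.2},{"dx":0,"dy":0,"dz":0,"wx":0,"wy":0,"wz":0,"grip":0.2}]'
python3 - <<'E'
from h import *
im=snap('top','t11'); sc=snap('scene','s11')
a=cv2.resize(im[120:290,240:470],None,fx=1.74,fy=1.74,interpolation=cv2.INTER_CUBIC); b=cv2.resize(sc[110:270,230:400],None,fx=2.35,fy=2.35,interpolation=cv2.INTER_CUBIC)
w=np.zeros((600,800,3),np.uint8); w[:a.shape[0],:400]=a[:,:400]; w[:b.shape[0],400:400+b.shape[1]]=b[:,:400]
c=cv2.resize(im[165:220,275:350],None,fx=4,fy=4,interpolation=cv2.INTER_CUBIC); w[380:600,:300]=c
cv2.imwrite('pics/c11.png',w[:,:,::-1])
print('expect in inset: disc top z40, knob z76, rim pts', (proj('top',[[593,5.1,40],[593,5.1,76]])-[275,165])*4, (proj('top',[[593+42,5.1,40],[593-42,5.1,40],[593,47.1,40],[593,-36.9,40]])-[275,165])*4)
E
```

```text
time_s: 43.4
ee_pos: [592.8, 5.1, 49.2]
ee_rot: [180.0, -0.0, 96.0]
force: [-0.0, 0.7, 0.2]
gripper_width: 19.4
time_s: 44.3
ee_pos: [592.4, 5.0, 190.9]
ee_rot: [180.0, -0.0, 96.0]
force: [0.7, -0.0, -0.7]
gripper_width: 36.2
time_s: 45.1
ee_pos: [432.5, 248.1, 189.9]
ee_rot: [179.9, -0.1, 96.2]
force: [0.7, -1.8, 0.3]
gripper_width: 36.2
expect in inset: disc top z40, knob z76, rim pts [[143.7886992  100.57850852]
 [142.4485716   88.05575283]] [[139.08253219  35.94482814]
 [148.55608415 166.0963022 ]
 [ 77.1552512  105.51538315]
 [210.36967995  95.64308259]]
```

View pics/c11.png

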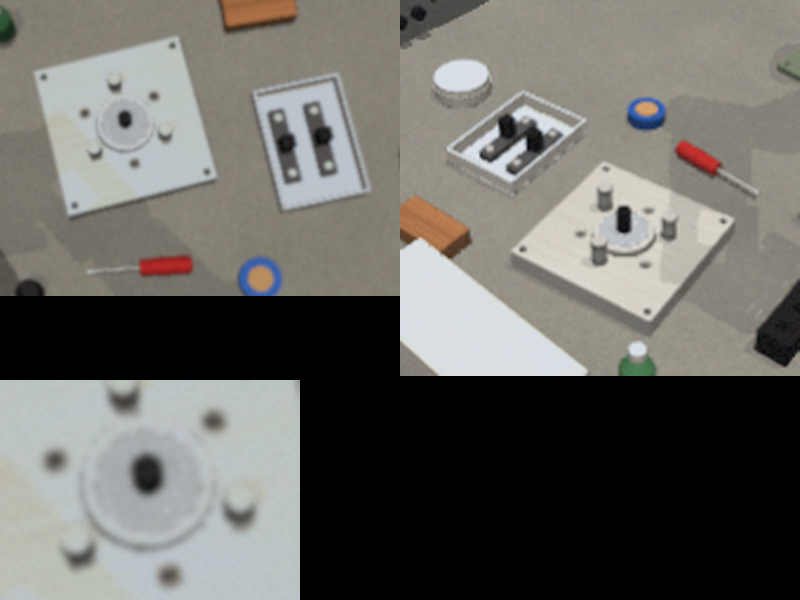

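The top view and inset show the disc flat on the plate. Its rim centre is at about (146,104) in the inset against an expected (145,102), so it is centred to roughly 1 mm. All three pins are fully down, both clamps lie flat in the tray, and the bystanders haven't moved. I'll hand in.

```bash
python3 -c "
from workcell import env
print(env.job_done()); print(env.state()['time_s'])"
```

```text
the job is handed in; nothing more can be done
None
the job is handed in; nothing more can be done
```

The job is done and handed in after about 45 s of robot time, in the order asked. I have no verdict back, so what follows rests on my own checks.

- **Clamps:** both came off the plate and lie flat side by side in the tray, as the last pictures show.
- **Pins:** three were in the rack. They went into hole4, hole0 and hole2, each pushed until the shoulder met the plate with 10–15 N, at the height expected for a pin fully home. The rack is now empty.
- **Disc:** it was released at (592.8, 5.1) mm, against a plate centre of (593.0, 5.1) measured from the holes. In the final top picture its rim is about 1 mm from where it should be, which is within the calibration error.
- **Other things:** no knock to the clamps or disc showed in any picture, and the bystanders visible in the final pictures were where they started. The arm ended clear of everything.

My first two move calls were refused because the rows lacked some keys; nothing moved. My outline measurement of the tray was about 13 mm short in one direction, so I kept the clamps well inside its walls.

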